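Turn the hex key round and nip up the stiff flask-clamp screw

TASK

The hex key is standing with its long arm in the socket of the flask clamp's pressure screw, left there after running the screw down finger-tight. Take it out, turn it round and put its short arm fully into the socket, then swing the long arm clockwise (seen from above) as a lever until the stiff screw is home and will turn no further. Leave the key sitting in the screw and do not disturb the flask, casts and cup standing nearby.

Things in the scene. Friction and masses are not known exactly. Their poses are not given: they have to be found in the camera images.
- clamp_frame: Flask clamp, fixed to the bench: grey base plate 110 x 196 x 12 mm, two 20 mm steel columns 76 mm either side of its centre, and a grey bridge bar 46 x 190 mm across them, top 96 mm above the bench, nuts at its ends up to 112 mm; a brass denture flask lies under the bridge. Origin: centre of the base's underside; z up, y along the bridge.
- socket_mouth (a point): Centre of the mouth of the hexagon socket in the top of the pressure screw's round upright head (31 mm across, 34 mm tall, mid-bridge, top 134 mm above the bench). Socket 15 mm across flats, 30 mm deep, its top 6 mm countersunk: the key enters if within about 1.5 mm and 5 degrees. z points up; x is square to one pair of flats and turns with the screw.
- socket_floor (a point): Centre of the flat floor of that socket, 30 mm below the mouth; same axes.
- pressure_screw (a joint): Turn of the pressure screw, rad: 0 finger-tight (the start), growing clockwise seen from above, solid stop at 1.25. Stiff: about 1.2 Nm to move it, rising to 1.45 Nm at the stop (12 N at 120 mm from its axis); it stays where it is left. The key has about 5 degrees of turning play either way in the socket.
- hex_key: L-shaped hex key, dark steel hexagon bar 14 mm across flats, 200 to 320 g. Origin: the corner where the two arms' axes meet (bend radius 16 mm). Long arm 140 mm along its -z, short arm 64 mm along its -y; x is square to the L's plane. Both arms have a pair of flats square to x, so either arm fits the socket with x along any of the socket's flat normals (every 60 degrees).
- key_long_end (a point): Centre of the end face of the key's long arm. At the start it stands on the socket's floor, the key leaning up to 4 degrees in its play, its corner 244 mm above the bench and the short arm level, pointing along the clamp's -y.
- key_short_end (a point): Centre of the end face of the key's short arm. Fully home it is on the socket's floor; the long arm then lies level with its axis 168 mm above the bench, and when let go droops about 3 degrees and stays.
- spare_flask: A second brass denture flask, 78 x 112 x 53 mm, standing loose on the bench to the right of the clamp; leave it. Origin: centre of its underside.
- cast_a: A yellow-stone dental cast, 53 x 71 x 27 mm, loose on the bench on the right; leave it. Origin: centre of its underside.
- cast_b: A white plaster dental cast, 53 x 71 x 27 mm, loose on the bench on the right; leave it. Origin: centre of its underside.
- cup: A plain measuring cup, 65 mm across, 88 mm tall, loose on the bench to the left of the clamp; leave it. Origin: centre of its underside.
Mind the look-alikes: they are no part of the job. What is meant by the hex_key is not orange or red, and is the larger of those in its own colour.

How it is judged (in metres and radians):
On the way:
1. the key's short arm is fully in the socket (end at least 22 mm below the mouth, within 6 mm of the axis) before the screw has been turned more than 0.35 rad (horizontal distance between key_short_end and socket_mouth below 0.006 m and z of key_short_end in the frame of socket_mouth below -0.022 m and angle between hex_key's own y axis and vertical below 0.15 rad and value of joint pressure_screw below 0.35 rad), for 0.2 s.
At the end, for the whole second after the job is handed in: The pressure screw is turned home (at least 1.1 of its 1.25 rad), and the key rests in it by its short arm: short end at least 22 mm down the 30 mm socket and within 6 mm of its axis, long arm within 0.15 rad of level, key at rest (value of joint pressure_screw above 1.1 rad and horizontal distance between key_short_end and socket_mouth below 0.006 m and z of key_short_end in the frame of socket_mouth below -0.022 m and angle between hex_key's own y axis and vertical below 0.15 rad and linear speed of hex_key below 0.02 m/s); the robot touches nothing.
It fails at once if the screw is turned more than 0.35 rad with the key's long arm in the socket (value of joint pressure_screw above 0.35 rad and horizontal distance between key_long_end and socket_mouth below 0.012 m and z of key_long_end in the frame of socket_mouth below -0.004 m).
It fails at once if the spare flask, a cast or the cup is pushed more than 20 mm (distance of any of spare_flask, cast_a, cast_b, cup from where it was at the start of the episode above 0.02 m).
It also fails if it takes over 58 s, if anything falls off the work surface, if the arm or the gripper's body presses on something with over 40 N, if the wrist force passes 120 N, or if a joint passes its speed limit or range.

ROBOT

A 6-joint arm with a two-finger parallel gripper is mounted at the origin on a cart in front of the work surface, level with it; the furniture and walls round the work are solid. World frame = base frame: x ahead of the robot, y to its left, z up, the work surface at z = 0. Lengths are in m, angles in degrees, forces in N, time in s.
With the tool pointing down it reaches from about 0.4 to 0.825 m from the base axis. Payload 7 kg.
Tool frame: the origin (TCP) lies at the very end of the fingers, on their centre line; the grasp point (between the pads) lies 19 mm behind it; x points along the fingers, z is the direction in which the jaws open and shut, and the axes are right-handed (so a half turn about x gives the same grasp; the last joint's range is limited). The gripper opens to 88 mm and grips with 3 to 60 N. Pads are 19 mm wide; open, the fingers measure 130 mm over their backs; the gripper's body (78 mm by 193 mm) begins 47 mm behind the grasp point.
Start: joints at [86.522, 20.546, 0.682, 0, -70.136, -16.507], TCP at [0.231, 0.634, 0.227] pointing down, gripper open.
Joint ranges: [-176.03, 176.03], [-82.01, 121.73], [-58.28, 71.71], [-173.87, 95.51], [-174.79, -0.11], [-173.66, 173.66]. Speed limits (degrees/s): [136.94, 136.94, 172.46, 180, 180, 180].

INTERFACE

Orientations are given as [roll, pitch, yaw] about the fixed x, y, z axes, in that order (R = Rz(yaw) Ry(pitch) Rx(roll)).
In Python, from plant import sensors, cams, workorder gives the robot as it stands. The module is installed in compiled form; this text tells all that it offers.
- The arm moves only by the shell command python3 -m handwheel 'ROWS' [OPENING] [FORCE]. ROWS is JSON, one flat list of numbers, 4 for each row, row after row: the shift along the tool's x, y, z in cm, then the turn about the tool's x in degrees. A call has exactly 10 rows; each row is the pose to reach, as a shift and turn from the pose commanded when the call began, along the tool's axes at that moment; what a row does not reach only later rows make up. A row lasts 1/8 s, in which the tool goes at most 62.5 mm and 10.7 degrees, less where a joint would pass 70% of its speed; a pose out of reach is approached as far as the arm can. A call with a gripper value outside its range is refused whole. OPENING is the finger opening in cm, from 0 to 8.76, set as the call begins (- or left out, the last holds). The fingers move at their own pace and stop on an object; FORCE is the grip in N (left out, the last holds). Time passes only in rows, so rows that repeat a pose let the fingers close, or fill a call up. It gives the time, the measured TCP pose, the force and the opening at its end, in the units of the state.
- sensors.get_state(): the state, without advancing time (a new reading comes with each control period).
- cams.capture(name): name is "scene" or "top"; returns a dict with "image" (480x640x3 uint8, red, green, blue), "fov_y" (degrees; the focal length in pixels is half the picture's height over the tangent of half this angle, whatever the lens; pixels are square), "cx", "cy" (the principal point, pixels), "D" ([k1, k2, p1, p2, k3] as OpenCV has them; the pictures are not rectified), "xyz" and "rotation" of the camera in the world. Camera axes: x right, y down, z forward; pixel columns grow to the right and rows downward; lengths in m; the calibration is good to about 2 mm. A picture is of the moment at which its call begins. There is no depth.
- workorder.close_job(): hands the job in, once; it reports no verdict.
The state is a dict: "time_s": time; "joints": joint angles; "qd": joint speeds; "joint_torque": joint torques, N m; "tcp_pos": TCP position; "eef_rot": TCP orientation; "contact_force": force on the tool from outside, world axes, zero at the start; "moment": the same for the moment, N m; "gripper_width": finger opening in m.
Only numpy, scipy, OpenCV 4.12 (cv2) and the standard library are available. Lean on these libraries where they do the work, as an engineer would, in place of code of your own. Each camera call takes 0.05 s, during which the arm holds its last target.

## Working session

There is one attempt and no reset: what is moved stays moved. The work goes in short steps, Python scripts to look and compute and a shell command to move; the robot and the scene stay as the last step left them, time stands still between calls to the robot, and variables do not carry over. Pictures are saved under pics/ and viewed, and the job is handed in when it is done.

```bash
mkdir -p pics; ls
python3 - <<'E'
from plant import sensors,cams
import cv2
print(sensors.get_state())
for n in("scene","top"):
    c=cams.capture(n); cv2.imwrite(f"pics/{n}0.png",c["image"][:,:,::-1]); c.pop("image"); print(n,c)
E
```

```text
pics
{'time_s': 0.0, 'joints': array([ 8.65224523e+01,  2.05929534e+01,  6.31959737e-01, -2.14971695e-02,
       -7.01369584e+01, -1.65080815e+01]), 'qd': array([ 0.07017213, -0.02307146,  0.01154469, -0.01830495, -0.02573063,
       -0.01278948]), 'joint_torque': array([ 1.34705337e-03, -5.82720566e+01,  2.93057781e+01,  6.99706122e+00,
        7.29577179e-03, -1.50381425e-04]), 'tcp_pos': array([0.23053941, 0.63386041, 0.22558746]), 'eef_rot': array([   4.85262947,   89.89998439, -105.14032119]), 'contact_force': array([ 0.08684794,  0.61912587, -0.54710275]), 'moment': array([-0.03686835,  0.0297685 ,  0.01011725]), 'gripper_width': 0.0877078866238612}
scene {'fov_y': 55.046049938916276, 'cx': 315.1089554419883, 'cy': 241.3905126426833, 'D': array([-0.09477352,  0.        ,  0.        ,  0.        ,  0.        ]), 'xyz': array([-0.11768276, -0.47501663,  0.86785479]), 'rotation': array([-133.20150618,   -0.94618618,  -51.897545  ])}
top {'fov_y': 55.86288378371592, 'cx': 319.08719906203737, 'cy': 236.76604926881916, 'D': array([-0.02821978,  0.        ,  0.        ,  0.        ,  0.        ]), 'xyz': array([ 0.3103189 , -0.01144392,  1.2861831 ]), 'rotation': array([-170.90084591,   -1.25973578,  -91.26339798])}
```

View pics/scene0.png

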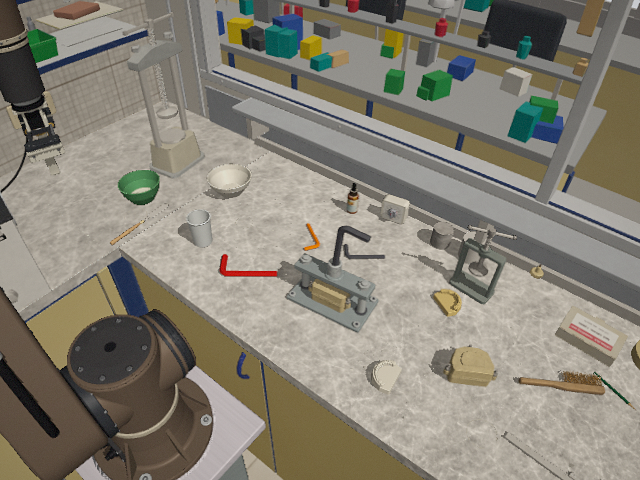

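View pics/top0.png

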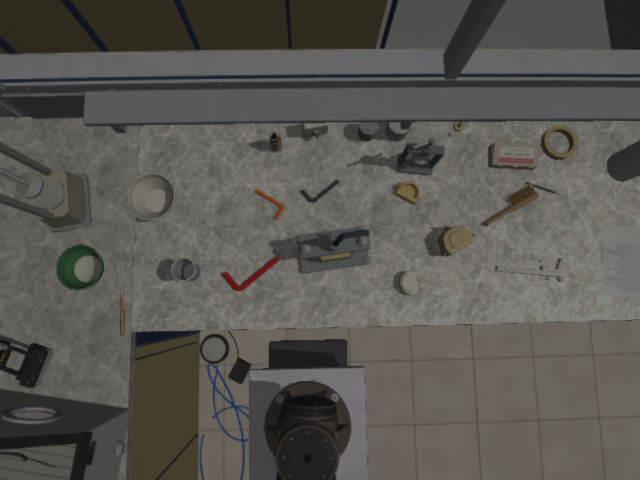

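The scene view shows four hex keys:
- a red one at (250,270)
- an orange one at (315,238)
- a small dark one lying behind the clamp, at (365,255)
- a large dark one standing in the clamp, with its bend at (342,232)

The large dark one in the screw fits the description. I'll confirm it in enlarged crops.

```bash
cat > h.py <<'E'
import numpy as np,cv2
from scipy.spatial.transform import Rotation as R
from plant import sensors,cams
def rot(e): return R.from_euler('xyz',e,degrees=True).as_matrix()
class Cam:
    def __init__(s,n):
        c=cams.capture(n); s.im=c["image"][:,:,::-1].copy(); f=240/np.tan(np.radians(c["fov_y"]/2))
        s.K=np.array([[f,0,c["cx"]],[0,f,c["cy"]],[0,0,1]]); s.D=np.array(c["D"]); s.p=np.array(c["xyz"]); s.R=rot(c["rotation"])
    def ray(s,uv):
        q=cv2.undistortPoints(np.array([[uv]],float),s.K,s.D)[0,0]; d=s.R@np.array([q[0],q[1],1]); return d/np.linalg.norm(d)
    def onz(s,uv,z):
        d=s.ray(uv); return s.p+d*(z-s.p[2])/d[2]
    def proj(s,P):
        P=np.atleast_2d(np.array(P,float)); X=(P-s.p)@s.R
        return cv2.projectPoints(X.reshape(-1,1,3),np.zeros(3),np.zeros(3),s.K,s.D)[0].reshape(-1,2)
    def crop(s,name,x0,y0,w,h,k):
        cv2.imwrite("pics/"+name,cv2.resize(s.im[y0:y0+h,x0:x0+w],None,fx=k,fy=k,interpolation=cv2.INTER_CUBIC))
def tri(a,ua,b,ub):
    da,db=a.ray(ua),b.ray(ub); A=np.stack([da,-db],1); t=np.linalg.lstsq(A,b.p-a.p,rcond=None)[0]
    P,Q=a.p+da*t[0],b.p+db*t[1]; return (P+Q)/2,np.linalg.norm(P-Q)
def st():
    s=sensors.get_state(); print("t%.2f"%s["time_s"],"tcp",s["tcp_pos"].round(4),"F",s["contact_force"].round(1),"M",s["moment"].round(2),"w%.4f"%s["gripper_width"],"j",s["joints"].round(1))
    print(rot(s["eef_rot"]).round(3)); return s
E
python3 - <<'E'
from h import *
a=Cam("scene");b=Cam("top")
a.crop("s1.png",270,210,125,125,5);b.crop("t1.png",285,215,100,70,8)
E
```

```text
(no output)
```

View pics/s1.png

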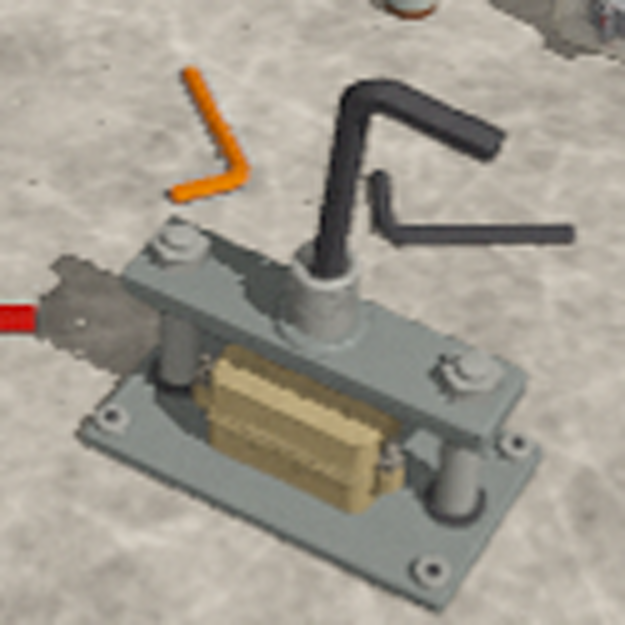

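View pics/t1.png

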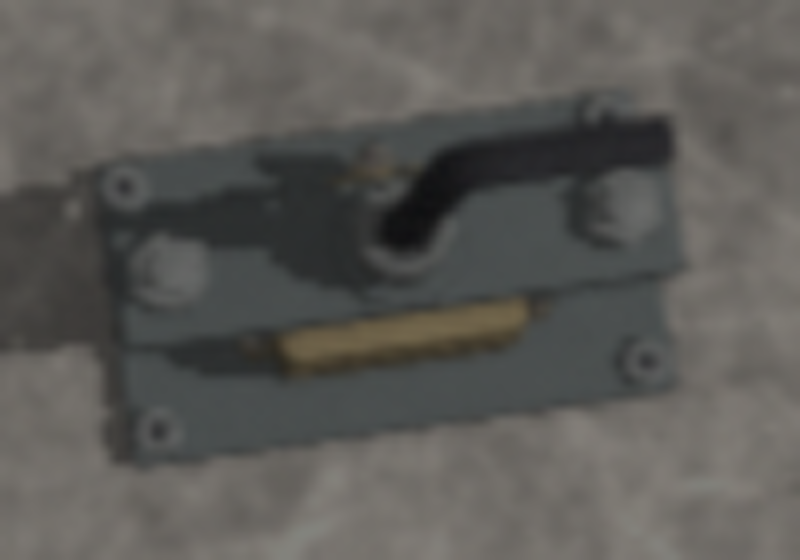

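The crops confirm it: the large dark key stands in the screw head. Next I'll measure the clamp and the key.

Run:
```python
from h import *
a=Cam("scene");b=Cam("top")
# zoom
a.crop("s2.png",322,220,60,56,13);b.crop("t2.png",320,222,56,36,14)
f=lambda x0,y0,k,x,y:((x+.5)/k+x0-.5,(y+.5)/k+y0-.5)
S=lambda x,y:f(270,210,5,x,y); T=lambda x,y:f(285,215,8,x,y)
# base corner bolts top view/scene, z=.012..
print("top bolts",[b.onz(T(*p),.014).round(4) for p in[(125,187),(160,430),(645,360),(600,108)]])
print("scene bolts",[a.onz(S(*p),.014).round(4) for p in[(112,415),(432,570),(517,443)]])
print("top nuts",[b.onz(T(*p),.112).round(4) for p in[(170,268),(618,205)]])
print("scene nuts",[a.onz(S(*p),.112).round(4) for p in[(180,238),(474,370)]])
print("head",b.onz(T(405,235),.134).round(4),a.onz(S(326,268),.134).round(4))
print("short end tri",tri(a,S(495,146),b,T(668,142)))
print("corner tri",tri(a,S(352,90),b,T(455,165)))
```

```text
top bolts [array([0.5111, 0.0099, 0.014 ]), array([ 0.4243, -0.001 ,  0.014 ]), array([ 0.4457, -0.173 ,  0.014 ]), array([ 0.5365, -0.1603,  0.014 ])]
scene bolts [array([0.4287, 0.0066, 0.014 ]), array([ 0.4495, -0.1671,  0.014 ]), array([ 0.5373, -0.1564,  0.014 ])]
top nuts [array([ 0.4685, -0.006 ,  0.112 ]), array([ 0.4866, -0.1536,  0.112 ])]
scene nuts [array([ 0.4676, -0.004 ,  0.112 ]), array([ 0.4853, -0.1555,  0.112 ])]
head [ 0.4748 -0.0819  0.134 ] [ 0.4767 -0.0798  0.134 ]
short end tri (array([ 0.48458785, -0.1523601 ,  0.2448929 ]), np.float64(0.0013019695476438242))
corner tri (array([ 0.47797694, -0.08865312,  0.24394406]), np.float64(0.0044930946130156664))
```

View pics/s2.png

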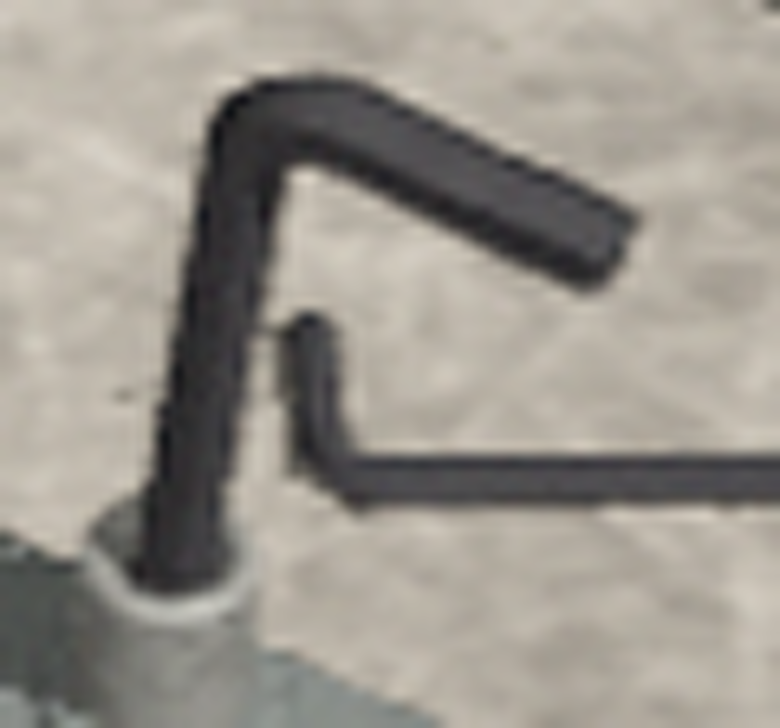

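View pics/t2.png

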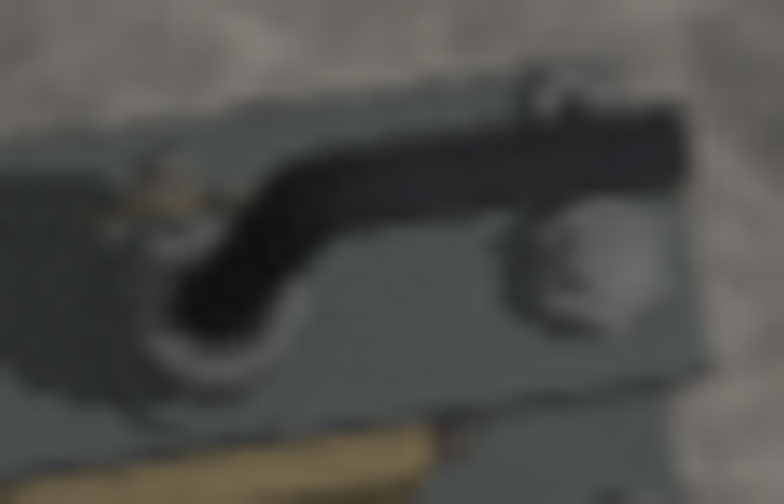

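The clamp's centre and the screw axis come out at about (0.477, −0.080), with a yaw of about 7°. The nut spacing measures 149–152 mm against a true 152 mm. The key's corner is about 8 mm toward −y and z measures 0.244, so it leans about 4° in the L's plane. I'll compute the approach in tool axes.

```bash
cat >> h.py <<'E'
def go(target,zdir=None):
    """cm shifts in tool axes to world target, and turn about tool x making tool z along +-zdir(deg)"""
    s=sensors.get_state(); M=rot(s["eef_rot"]); d=M.T@(np.array(target)-s["tcp_pos"])*100
    print("shift cm",d.round(2),end=" ")
    if zdir is not None:
        cur=np.degrees(np.arctan2(M[1,2],M[0,2])); 
        for o in(0,180): 
            w=((zdir+o-cur)+180)%360-180; print("turn(about x) to %d: %.1f"%(zdir+o,-w if M[2,0]<0 else w),end=" ")
    print()
E
python3 - <<'E'
from h import *
st(); go([.477,-.0862,.30],6.8); go([.30,.634,.30]); go([.42,.3,.30])
E
```

```text
t0.30 tcp [0.2307 0.6342 0.2262] F [0.3 0.4 0.2] M [ 0.02 -0.03 -0.02] w0.0876 j [ 86.5  20.6   0.7  -0.  -70.1 -16.5]
[[-0.     0.94  -0.342]
 [-0.001 -0.342 -0.94 ]
 [-1.     0.     0.001]]
shift cm [-7.34 47.77 59.28] turn(about x) to 6: -116.8 turn(about x) to 186: 63.2 
shift cm [-7.38  6.52 -2.35] 
shift cm [-7.36 29.22 24.94]
```

```bash
python3 -m handwheel '[-5,2,2,0,-7.4,6,5,5,-7.4,10,8,10,-7.4,14,12,16,-7.4,18,15,22,-7.4,22,19,28,-7.4,26,22,34,-7.4,29.2,25,40,-7.4,32,28.5,46,-7.4,34.5,33,52]'
python3 - <<'E'
from h import *
st(); go([.477,-.0862,.27],6.8)
E
```

```text
time_s: 1.55
tcp_pos: [0.4426, 0.205, 0.3005]
eef_rot: [94.4, 90.0, -67.7]
contact_force: [0.4, 0.8, 0.5]
gripper_width: 0.0875
t1.55 tcp [0.4426 0.205  0.3005] F [0.4 0.8 0.5] M [-0.03 -0.12 -0.03] w0.0875 j [ 48.    0.1 -15.1   0.  -74.8 -30.2]
[[ 0.     0.306 -0.952]
 [-0.    -0.952 -0.306]
 [-1.     0.    -0.   ]]
shift cm [ 3.05 28.78  5.64] turn(about x) to 6: -169.0 turn(about x) to 186: 11.0
```

```bash
python3 -m handwheel '[0,5,1,3,0,10,2,6,0,15,3,9,0,20,4,11,0,25,5,11,1,28.8,5.64,11,2,28.8,5.64,11,3,28.8,5.64,11,3,28.8,5.64,11,3,28.8,5.64,11]'
python3 - <<'E'
from h import *
st(); go([.477,-.0862,.191],6.8)
a=Cam("scene");b=Cam("top")
a.crop("s3.png",270,130,160,150,5);b.crop("t3.png",270,200,130,90,6)
E
```

```text
time_s: 2.8
tcp_pos: [0.4778, -0.0843, 0.271]
eef_rot: [163.6, 90.0, -9.2]
contact_force: [0.2, -0.2, 0.8]
gripper_width: 0.0872
t2.80 tcp [ 0.4778 -0.0843  0.271 ] F [ 0.2 -0.2  0.8] M [ 0.07 -0.04  0.06] w0.0872 j [ 13.3   0.7 -18.4   0.  -70.9  -6.2]
[[ 0.001  0.124 -0.992]
 [-0.    -0.992 -0.124]
 [-1.     0.    -0.001]]
shift cm [8.   0.18 0.11] turn(about x) to 6: -179.7 turn(about x) to 186: 0.3
```

View pics/s3.png

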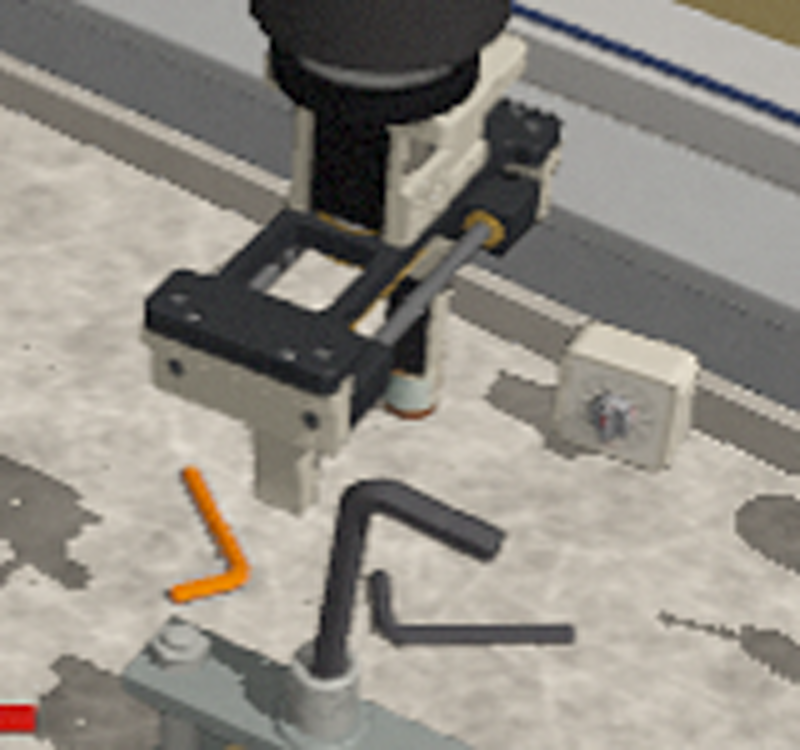

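View pics/t3.png

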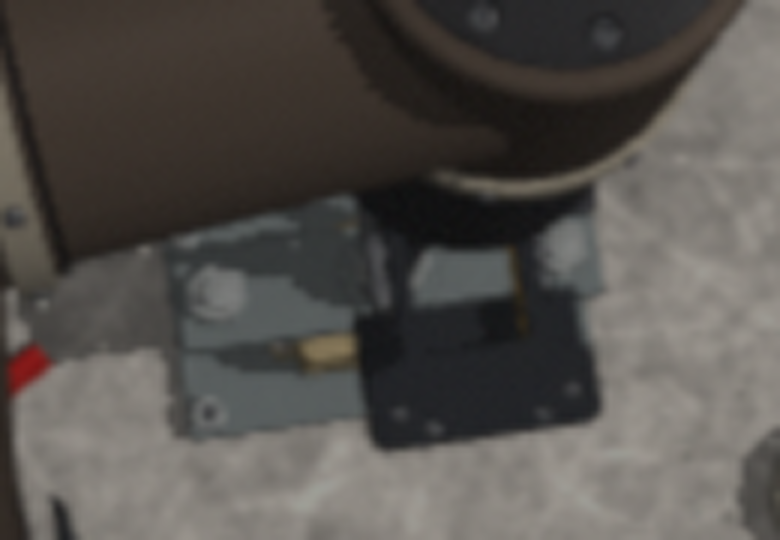

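```bash
python3 -m handwheel '[1,0.2,0.1,0,2,0.2,0.1,0,3,0.2,0.1,0,4,0.2,0.1,0,5,0.2,0.1,0,6,0.2,0.1,0,6.8,0.2,0.1,0,7.4,0.2,0.1,0,7.8,0.2,0.1,0,7.8,0.2,0.1,0]'
python3 - <<'E'
from h import *
st()
a=Cam("scene")
a.crop("s4.png",270,130,160,150,5)
E
```

```text
time_s: 4.15
tcp_pos: [0.4768, -0.0872, 0.1924]
eef_rot: [5.2, 90.0, -167.8]
contact_force: [0.5, -0.4, 0.6]
gripper_width: 0.0872
t4.15 tcp [ 0.4768 -0.0872  0.1924] F [ 0.5 -0.4  0.6] M [ 0.09 -0.04  0.02] w0.0872 j [ 13.    4.  -25.5  -0.  -60.5  -5.9]
[[-0.     0.122 -0.993]
 [-0.    -0.993 -0.122]
 [-1.     0.     0.   ]]
```

View pics/s4.png

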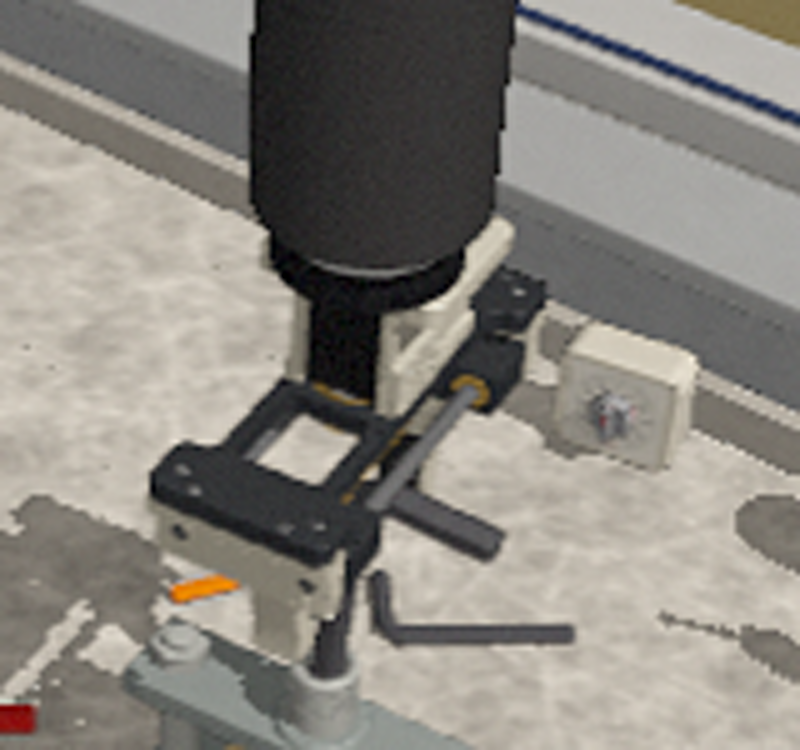

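```bash
python3 -m handwheel '[0,0,0,0,0,0,0,0,0,0,0,0,0,0,0,0,0,0,0,0,0,0,0,0,0,0,0,0,0,0,0,0,0,0,0,0,0,0,0,0]' 0.5 25
python3 - <<'E'
from h import *
st()
E
```

```text
time_s: 5.45
tcp_pos: [0.4777, -0.0869, 0.1927]
eef_rot: [-176.7, 89.9, 10.3]
contact_force: [3.8, 0.7, -2.3]
gripper_width: 0.0137
t5.45 tcp [ 0.4777 -0.0869  0.1927] F [ 3.8  0.7 -2.3] M [ 0.3  -2.01 -0.02] w0.0137 j [ 13.    4.  -25.5   0.  -60.4  -5.9]
[[ 0.002  0.122 -0.992]
 [ 0.    -0.992 -0.122]
 [-1.    -0.    -0.002]]
```

```bash
python3 -m handwheel '[0,0,-0.1,0,0,0,-0.1,0,0,0,-0.1,0,-0.3,0,-0.1,0,-0.6,0,-0.1,0,-0.9,0,-0.1,0,-1.2,0,-0.1,0,-1.5,0,-0.1,0,-1.8,0,-0.1,0,-1.8,0,-0.1,0]'
python3 - <<'E'
from h import *
st()
E
```

```text
time_s: 6.7
tcp_pos: [0.4777, -0.0872, 0.211]
eef_rot: [68.2, 90.0, -104.8]
contact_force: [2.2, -0.3, -1.5]
gripper_width: 0.0141
t6.70 tcp [ 0.4777 -0.0872  0.211 ] F [ 2.2 -0.3 -1.5] M [-0.28 -0.85 -0.02] w0.0141 j [ 12.9   3.1 -23.9   0.  -63.   -5.9]
[[-0.     0.122 -0.992]
 [-0.    -0.992 -0.122]
 [-1.     0.     0.   ]]
```

```bash
python3 -m handwheel '[-0.4,0,0,0,-0.8,0,0,0,-1.2,0,0,0,-1.6,0,0,0,-2,0,0,0,-2.4,0,0,0,-2.8,0,0,0,-3,0,0,0,-3,0,0,0,-3,0,0,0]'
python3 - <<'E'
from h import *
st()
a=Cam("scene")
a.crop("s5.png",270,130,160,150,5)
E
```

```text
time_s: 7.95
tcp_pos: [0.4777, -0.087, 0.2404]
eef_rot: [-4.3, 90.0, -177.2]
contact_force: [0.7, 0.4, -2.9]
gripper_width: 0.014
t7.95 tcp [ 0.4777 -0.087   0.2404] F [ 0.7  0.4 -2.9] M [ 0.07 -0.06 -0.03] w0.0140 j [ 12.9   1.9 -21.2  -0.  -67.   -5.9]
[[-0.     0.122 -0.993]
 [-0.    -0.993 -0.122]
 [-1.    -0.     0.   ]]
```

View pics/s5.png

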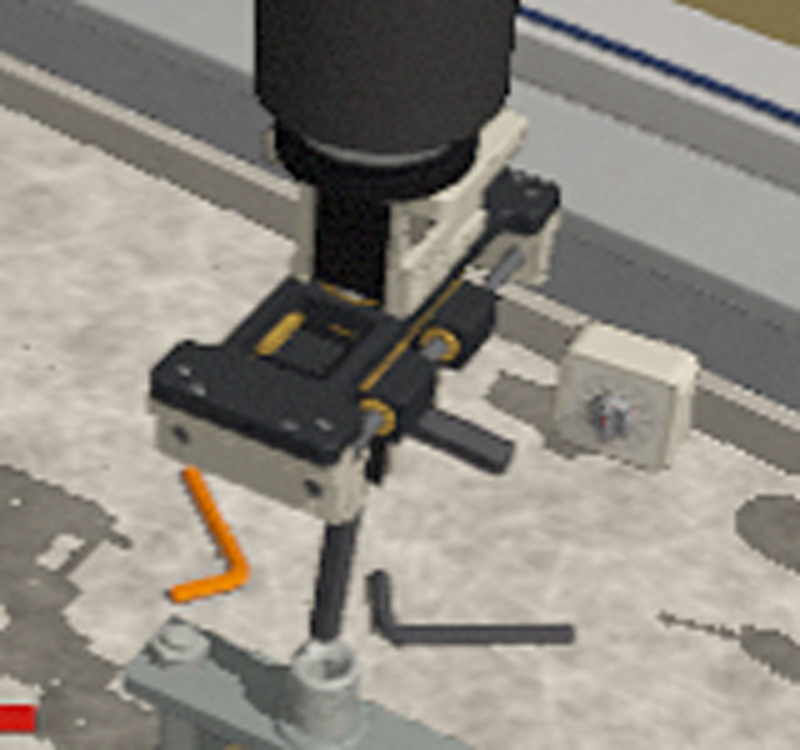

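The key is out, with its lower end at about z 0.152, and the socket mouth is visible. The tool can only yaw, so I'll turn the key in the pads: hook the long arm's end behind the screw head on the +y side, then draw the pinch over and down toward −y so the arm levels against the head's rim.

```bash
python3 -m handwheel '[0,-0.6,0,0,0,-1.4,0,0,0,-2.4,0,0,0,-3.2,0,0,0,-3.2,0,0,0.7,-3.2,0,0,1.5,-3.2,0,0,2.3,-3.2,0,0,3,-3.2,0,0,3,-3.2,0,0]' 0.5 18
python3 - <<'E'
from h import *
st()
a=Cam("scene")
a.crop("s6.png",270,130,160,150,5); a.crop("s7.png",318,250,40,36,18)
E
```

```text
time_s: 9.25
tcp_pos: [0.4735, -0.0554, 0.2098]
eef_rot: [4.9, 89.9, -168.1]
contact_force: [0.3, -0.2, -2.5]
gripper_width: 0.0138
t9.25 tcp [ 0.4735 -0.0554  0.2098] F [ 0.3 -0.2 -2.5] M [ 0.06 -0.04 -0.01] w0.0138 j [ 17.    2.4 -24.9  -0.  -62.9 -10. ]
[[-0.001  0.122 -0.993]
 [-0.    -0.993 -0.122]
 [-1.     0.     0.001]]
```

View pics/s6.png

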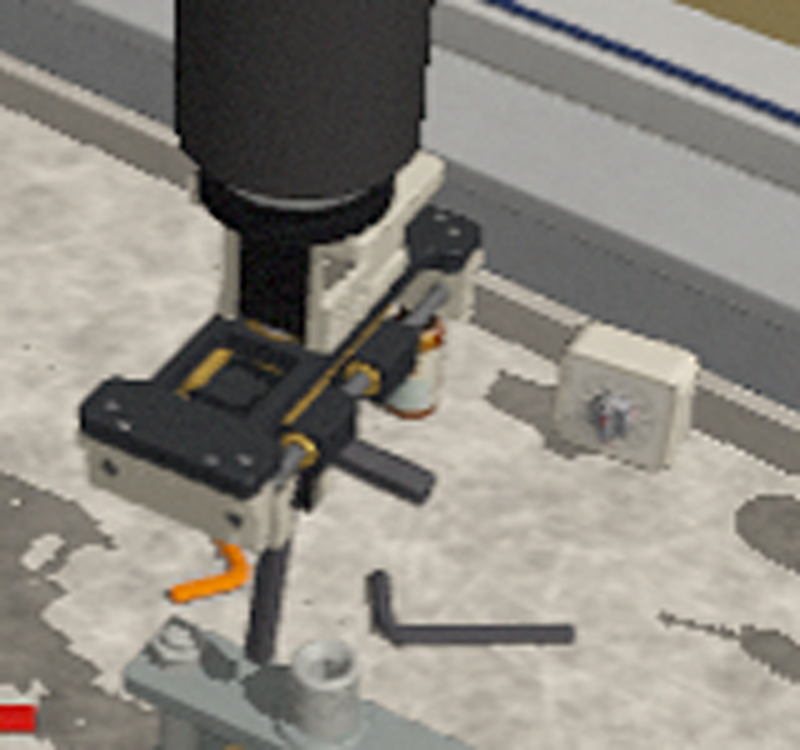

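View pics/s7.png

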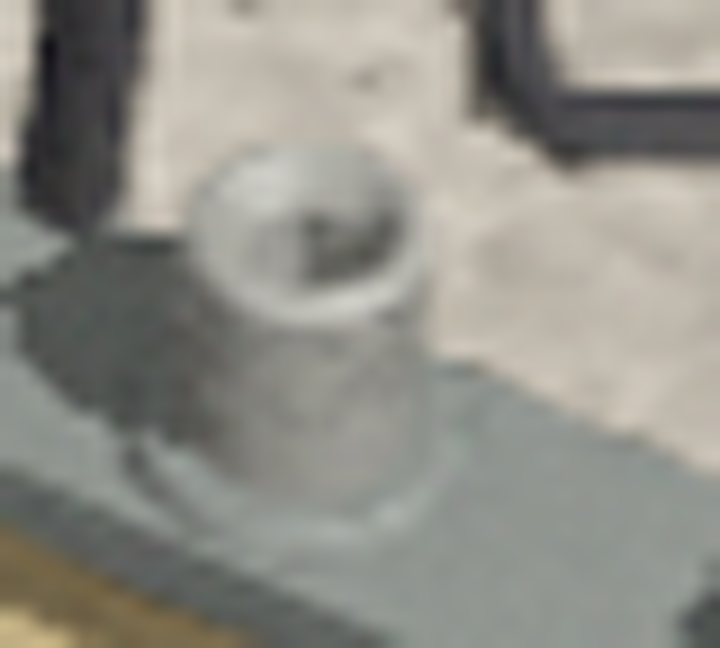

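The picture shows the long end beside the head on the +y side, at crop (75,215). The mouth ellipse is centred at crop (310,233), which is pixel (334.75, 262.5).

Run:
```python
from h import *
a=Cam("scene"); m=a.onz((334.75,262.5),.134); print(m)
e=a.onz((318+75/18-.5,250+215/18-.5),.121); print("long end",e)
y=np.array([-.122,.993]);x=np.array([.993,.122])
for P in (e[:2],np.array([.4735,-.0554])): print("rel mouth x,y mm",(x@(P-m[:2])*1e3).round(1),(y@(P-m[:2])*1e3).round(1))
```

```text
[ 0.47841289 -0.07845807  0.134     ]
long end [ 0.4729798  -0.04639204  0.121     ]
rel mouth x,y mm -1.5 32.5
rel mouth x,y mm -2.1 23.5
```

```bash
python3 -m handwheel '[0,0.6,-0.1,0,0,1.1,-0.15,0,0,1.65,-0.15,0,0.1,2.5,-0.15,0,0.27,3.3,-0.15,0,0.55,4.1,-0.15,0,0.85,4.9,-0.15,0,1.3,5.6,-0.15,0,1.7,6.3,-0.15,0,1.7,6.3,-0.15,0]'
python3 - <<'E'
from h import *
st()
a=Cam("scene")
a.crop("s8.png",270,130,160,150,5)
E
```

```text
time_s: 10.6
tcp_pos: [0.483, -0.118, 0.1929]
eef_rot: [-8.5, 90.0, 178.4]
contact_force: [-0.7, 0.3, -2.8]
gripper_width: 0.0138
t10.60 tcp [ 0.483  -0.118   0.1929] F [-0.7  0.3 -2.8] M [0.3  0.27 0.04] w0.0138 j [  9.    5.2 -24.1  -0.  -60.7  -2. ]
[[-0.001  0.121 -0.993]
 [ 0.    -0.993 -0.121]
 [-1.    -0.     0.001]]
```

View pics/s8.png

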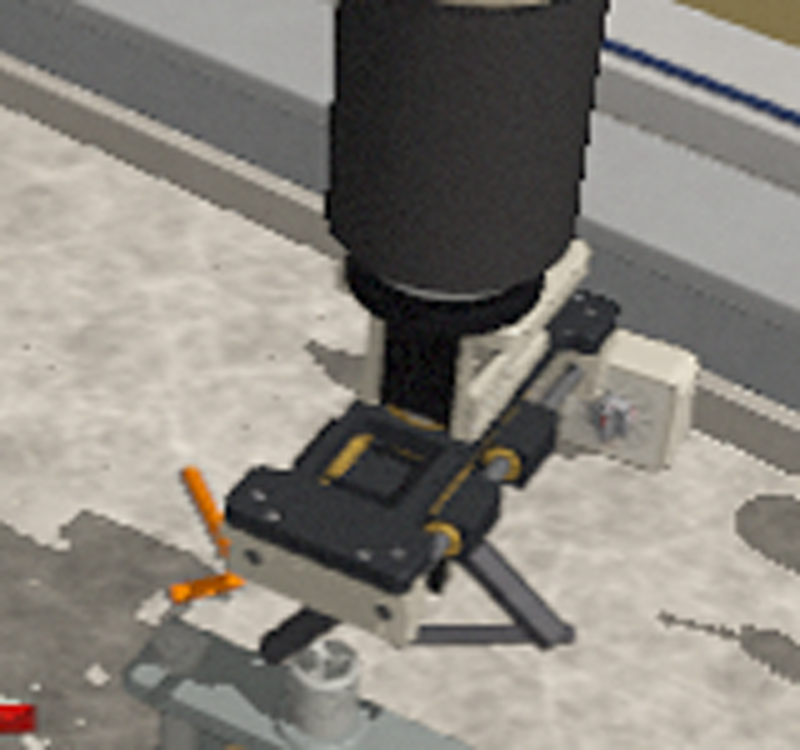

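The key is turning in the pads as planned. At about 40° the short arm points down and away, at crop (565,635). I'll continue to level.

```bash
python3 -m handwheel '[0.5,0.7,0,0,1.05,1.26,0,0,1.67,1.82,0,0,2.33,2.33,0,0,3.04,2.77,0,0,3.77,3.15,0,0,4.54,3.47,0,0,5.33,3.72,0,0,6,3.85,0,0,6,3.85,0,0]'
python3 - <<'E'
from h import *
st()
a=Cam("scene")
a.crop("s9.png",270,150,160,150,5)
E
```

```text
time_s: 11.9
tcp_pos: [0.4875, -0.1558, 0.1329]
eef_rot: [-15.6, 89.9, 171.4]
contact_force: [0.2, -0.1, -0.8]
gripper_width: 0.0138
t11.90 tcp [ 0.4875 -0.1558  0.1329] F [ 0.2 -0.1 -0.8] M [ 0.31 -0.1   0.01] w0.0138 j [  4.3  10.1 -27.1  -0.  -52.9   2.7]
[[-0.001  0.122 -0.993]
 [ 0.    -0.993 -0.122]
 [-1.    -0.     0.001]]
```

View pics/s9.png

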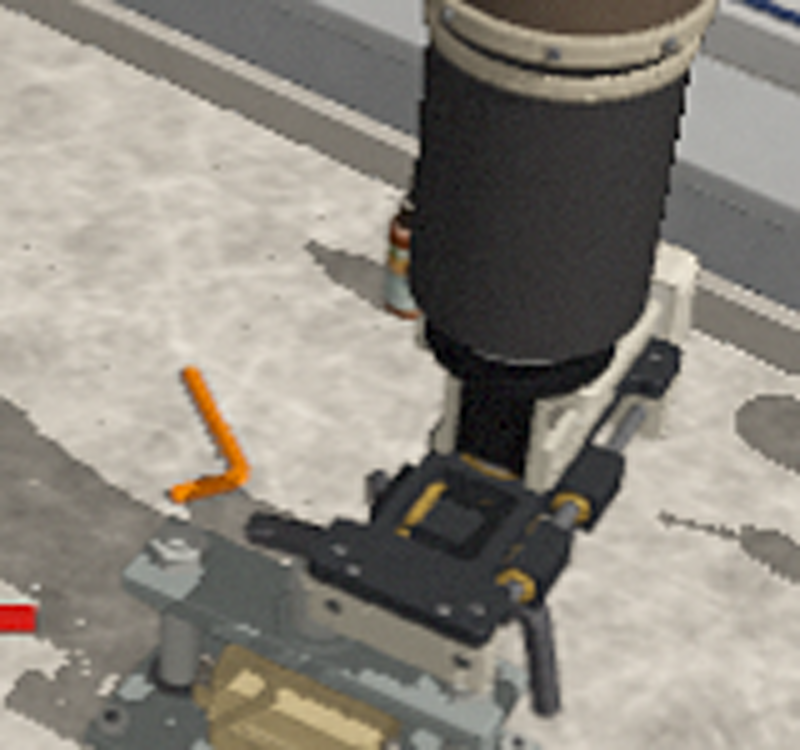

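```bash
python3 -m handwheel '[0.3,0.05,0,0,0.6,0.1,0,0,0.9,0.1,0,0,1,0.1,0,0,1,0.1,0,0,1,0.1,0,0,1,0.1,0,0,1,0.1,0,0,1,0.1,0,0,1,0.1,0,0]' 0.5 18
python3 - <<'E'
from h import *
st()
E
```

```text
time_s: 13.2
tcp_pos: [0.488, -0.1568, 0.1236]
eef_rot: [-171.0, 90.0, 16.0]
contact_force: [0.9, -0.5, -0.6]
gripper_width: 0.0138
t13.20 tcp [ 0.488  -0.1568  0.1236] F [ 0.9 -0.5 -0.6] M [-0.09 -0.04  0.03] w0.0138 j [  4.2  10.7 -27.7  -0.  -51.6   2.9]
[[ 0.     0.122 -0.993]
 [ 0.    -0.993 -0.122]
 [-1.    -0.    -0.   ]]
```

```bash
python3 -m handwheel '[0,0,0,0,0,0,0,0,0,0,0,0,-1,0,0,0,-2.5,0,0,0,-4,0,0,0,-5.5,0,0,0,-7,0,0,0,-8,0,0,0,-8,0,0,0]' 0.5 50
python3 - <<'E'
from h import *
st()
a=Cam("scene");b=Cam("top")
a.crop("s10.png",270,120,160,150,5)
b.crop("t10.png",270,180,160,120,5)
E
```

```text
time_s: 14.45
tcp_pos: [0.4884, -0.1568, 0.2044]
eef_rot: [176.1, 89.9, 3.1]
contact_force: [-0.2, 0.0, -3.3]
gripper_width: 0.0135
t14.45 tcp [ 0.4884 -0.1568  0.2044] F [-0.2  0.  -3.3] M [ 0.07 -0.03  0.02] w0.0135 j [  4.2   6.1 -21.4   0.  -62.3   2.9]
[[ 0.002  0.122 -0.993]
 [ 0.    -0.993 -0.122]
 [-1.     0.    -0.002]]
```

View pics/s10.png

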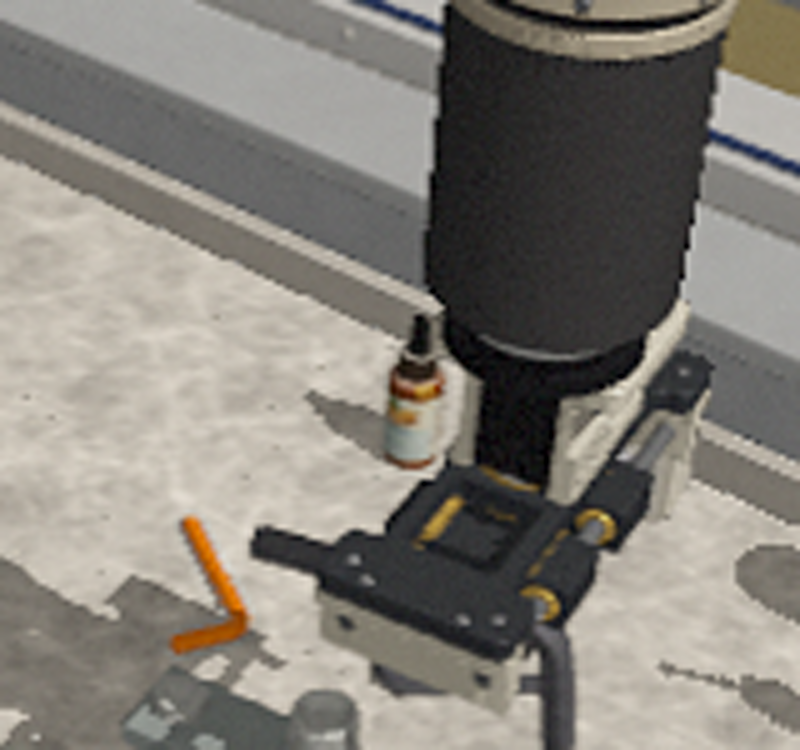

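View pics/t10.png

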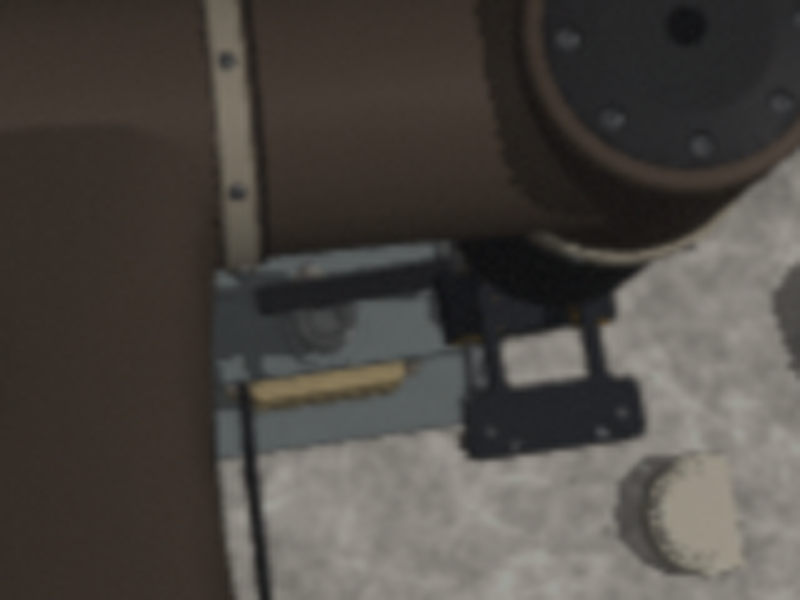

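Run:
```python
from h import *
a=Cam("scene");b=Cam("top")
P,g=tri(a,(322.2,228.6),b,(321.9,239.2)); print(P,g, "expected",[.4752,-.0496,.2234], "proj of level", a.proj([.4752,-.0496,.2234]),b.proj([.4752,-.0496,.2234]))
a.crop("s11.png",365,240,40,55,12); a.crop("s12.png",312,215,40,30,18)
q=np.array([.4884,-.1568,.2234]);y=np.array([-.122,.993,0]);z=np.array([0,0,1])
print("short end level expected px",a.proj([q-y*.032-z*.064])-[365,240], "corner", a.proj([q-y*.032])-[365,240])
```

```text
[ 0.47418128 -0.0446687   0.21883083] 0.0016203127263452026 expected [0.4752, -0.0496, 0.2234] proj of level [[324.78402246 227.66272048]] [[323.77255618 238.68183648]]
short end level expected px [[16.39848085 34.03107825]] corner [[20.0904446  12.32873786]]
```

View pics/s11.png

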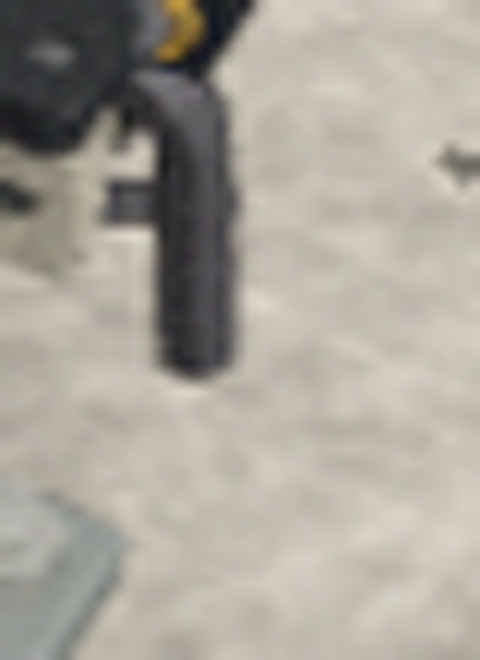

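View pics/s12.png

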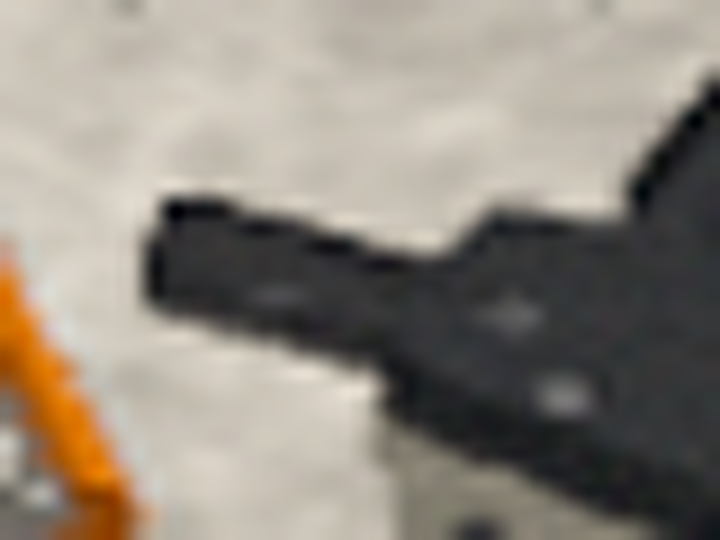

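```bash
cat >> h.py <<'E'
def inplane(cam,uv,q,x):
    d=cam.ray(uv); t=((q-cam.p)@x)/(d@x); return cam.p+d*t
E
python3 - <<'E'
from h import *
a=Cam("scene")
s=st(); q=s["tcp_pos"]+[0,0,.019]
x=np.array([.993,.122,0]);y=np.array([-.122,.993,0])
def f(x0,y0,k,c): return ((c[0]+.5)/k+x0-.5,(c[1]+.5)/k+y0-.5)
def rel(uv):
    P=inplane(a,uv,q,x)-q; return (P@y*1e3).round(1),(P[2]*1e3).round(1)
for n,c in dict(longend=(155,255),).items(): print(n,rel(f(312,215,18,c)))
for n,c in dict(se_c=(197,360),left_lo=(158,350),right_lo=(238,345),left_up=(162,180),right_up=(232,180),bendtop=(165,75)).items(): print(n,rel(f(365,240,12,c)))
# check of the camera offset: the mouth rel.
print(rel((334.75,262.5)))
E
```

```text
t14.70 tcp [ 0.4876 -0.1568  0.2029] F [ 1.2  0.  -3.3] M [ 0.05 -0.05  0.04] w0.0132 j [  4.2   6.2 -21.5  -0.  -62.3   2.9]
[[-0.001  0.122 -0.993]
 [ 0.    -0.993 -0.122]
 [-1.    -0.     0.001]]
longend (np.float64(118.7), np.float64(-5.9))
se_c (np.float64(-29.8), np.float64(-49.3))
left_lo (np.float64(-22.5), np.float64(-50.9))
right_lo (np.float64(-36.7), np.float64(-41.7))
left_up (np.float64(-18.4), np.float64(-11.3))
right_up (np.float64(-30.7), np.float64(-4.9))
bendtop (np.float64(-16.1), np.float64(12.2))
(np.float64(78.7), np.float64(-87.4))
```

The key has rotated but sagged in the pads: the long arm droops about 8°. The in-plane geometry confirms it, with an end-to-end distance of 154.7 mm against a true 153.9 mm. The pads sit about 20 mm from the corner. I'll level it by pressing the long end onto the head again, with the fingers beyond the nut.

```bash
python3 -m handwheel '[0,1.2,0,0,0.5,2.5,0,0,1.8,2.5,0,0,3.2,2.5,0,0,4.6,2.5,0,0,6,2.5,0,0,6.8,2.5,0,0,7.3,2.5,0,0,7.7,2.5,0,0,7.7,2.5,0,0]' 0.5 35
python3 - <<'E'
from h import *
st()
a=Cam("scene")
a.crop("s13.png",270,170,160,150,5)
E
```

```text
time_s: 15.95
tcp_pos: [0.4911, -0.1816, 0.1266]
eef_rot: [160.0, 90.0, -13.0]
contact_force: [-1.0, -0.8, -2.1]
gripper_width: 0.0133
t15.95 tcp [ 0.4911 -0.1816  0.1266] F [-1.  -0.8 -2.1] M [0.01 0.01 0.03] w0.0133 j [  1.2  11.5 -26.2   0.  -52.3   5.8]
[[ 0.     0.122 -0.992]
 [-0.    -0.992 -0.122]
 [-1.     0.    -0.   ]]
```

View pics/s13.png

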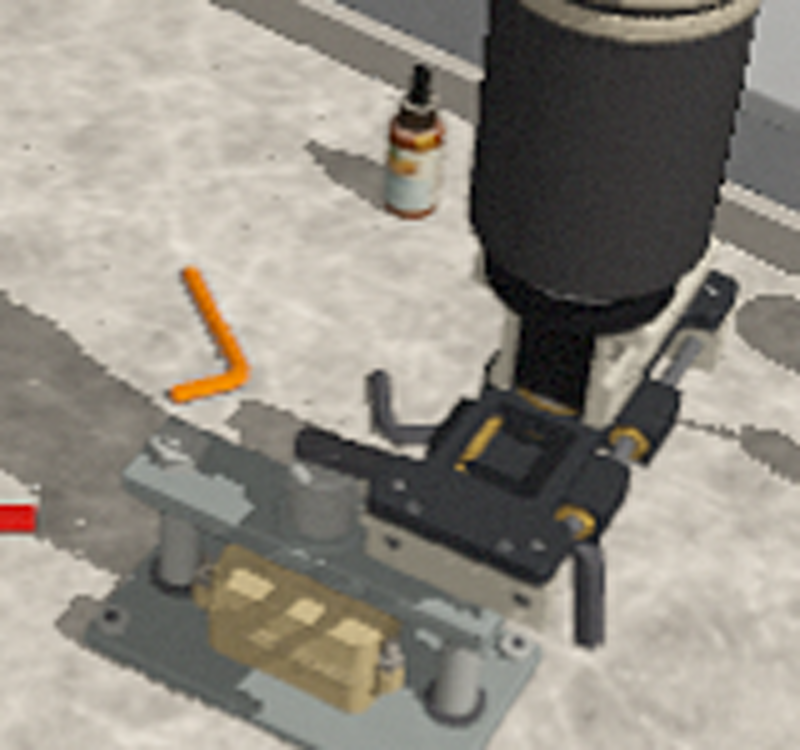

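```bash
python3 -m handwheel '[0.2,0,0,0,0.4,0,0,0,0.6,0,0,0,0.8,0,0,0,1,0,0,0,1.2,0,0,0,1.4,0,0,0,1.55,0,0,0,1.55,0,0,0,1.55,0,0,0]' 0.5 30
python3 - <<'E'
from h import *
st()
a=Cam("scene")
a.crop("s14.png",322,240,80,70,10)
E
```

```text
time_s: 17.25
tcp_pos: [0.4912, -0.1819, 0.1111]
eef_rot: [109.7, 90.0, -63.2]
contact_force: [0.4, -5.6, 1.5]
gripper_width: 0.0137
t17.25 tcp [ 0.4912 -0.1819  0.1111] F [ 0.4 -5.6  1.5] M [-1.65 -0.21 -0.03] w0.0137 j [  1.2  12.6 -27.2   0.  -50.2   5.8]
[[ 0.     0.122 -0.993]
 [-0.    -0.993 -0.122]
 [-1.     0.    -0.   ]]
```

View pics/s14.png

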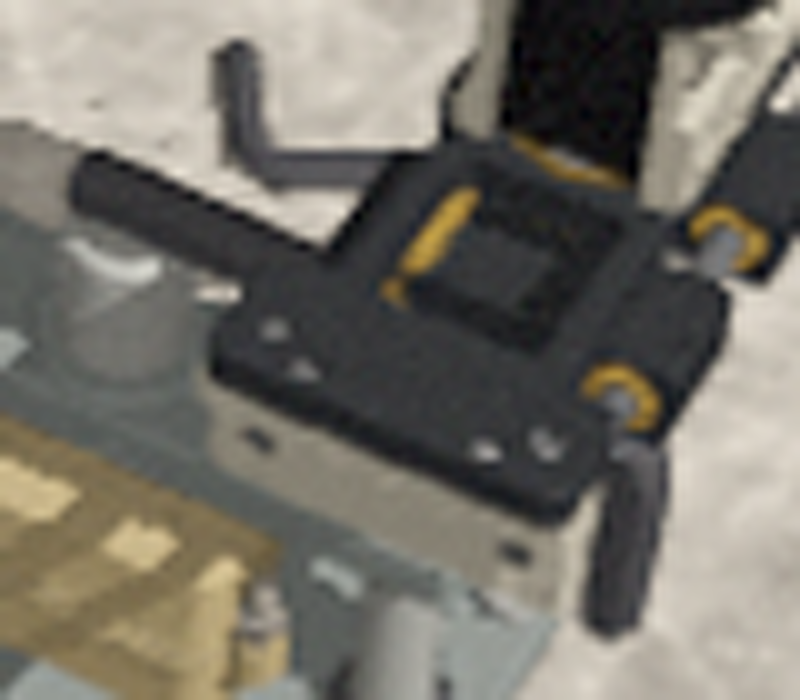

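```bash
cat >> h.py <<'E'
def f(x0,y0,k,c): return ((c[0]+.5)/k+x0-.5,(c[1]+.5)/k+y0-.5)
def keyang(a,le,se,q):
    x=np.array([.993,.122,0]);y=np.array([-.122,.993,0])
    L,S=[inplane(a,u,q,x)-q for u in(le,se)]
    l=np.array([L@y,L[2]])*1e3; s=np.array([S@y,S[2]])*1e3; d=l-s
    dr=24.57-np.degrees(np.arctan2(d[1],d[0]))
    t=np.radians(dr); c=l-140*np.array([np.cos(t),-np.sin(t)])
    print("long",l.round(1),"short",s.round(1),"dist %.1f (153.9) droop %.1f"%(np.linalg.norm(d),dr),"corner",c.round(1))
E
python3 - <<'E'
from h import *
a=Cam("scene"); q=np.array([.4912,-.1819,.1301])
keyang(a,f(322,240,10,(82,182)),f(322,240,10,(612,612)),q)
E
```

```text
long [117.5  11.8] short [-20.4 -49.6] dist 150.9 (153.9) droop 0.6 corner [-22.5  13.2]
```

```bash
python3 -m handwheel '[0,0,0,0,0,0,0,0,-1,0,0,0,-2.5,0,0,0,-4,0,0,0,-5.5,0,0,0,-7,0,0,0,-8,0,0,0,-8.5,0,0,0,-8.5,0,0,0]' 0.5 60;  python3 -m handwheel '[0,-0.8,0,0,0,-2,0,0,0,-3.5,0,0,0,-5,0,0,0,-6.5,0,0,0,-8,0,0,0,-9.5,0,0,0,-11,0,0,0,-12,0,0,0,-12,0,0]'
python3 - <<'E'
from h import *
st()
a=Cam("scene")
a.crop("s15.png",290,180,80,60,10)
a.crop("s16.png",325,230,30,45,13)
E
```

```text
time_s: 18.6
tcp_pos: [0.491, -0.1816, 0.1962]
eef_rot: [-168.7, 90.0, 18.3]
contact_force: [0.2, 0.3, -2.7]
gripper_width: 0.0132
time_s: 19.85
tcp_pos: [0.4763, -0.0619, 0.1962]
eef_rot: [-179.6, 90.0, 7.4]
contact_force: [0.5, 0.2, -2.2]
gripper_width: 0.0133
t19.85 tcp [ 0.4763 -0.0619  0.1962] F [ 0.5  0.2 -2.2] M [-0.03 -0.06  0.02] w0.0133 j [ 16.1   3.3 -25.7   0.  -60.9  -9.1]
[[ 0.     0.123 -0.992]
 [ 0.    -0.992 -0.123]
 [-1.    -0.    -0.   ]]
```

View pics/s15.png

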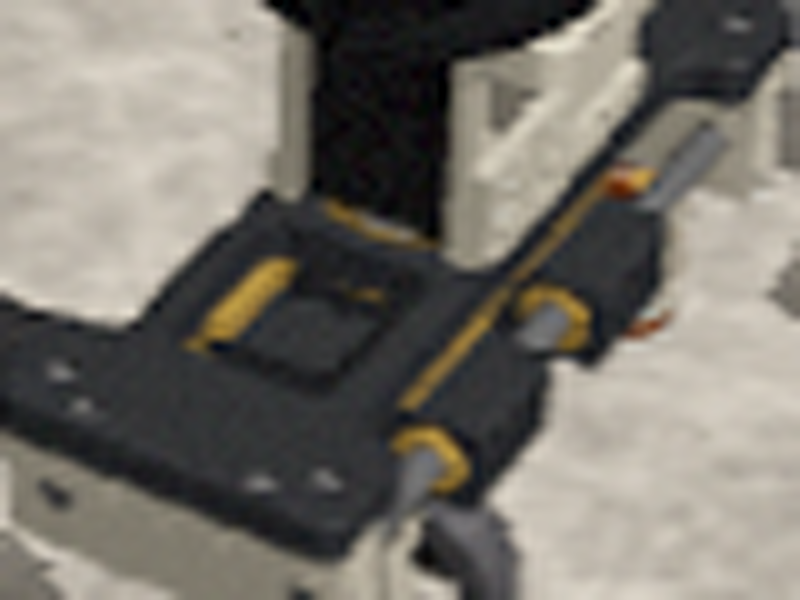

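View pics/s16.png

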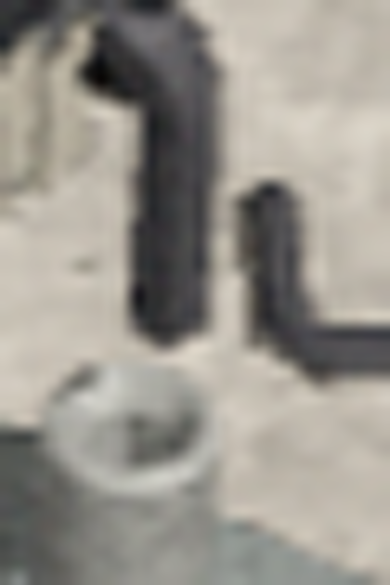

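Run:
```python
from h import *
a=Cam("scene"); s=sensors.get_state(); q=s["tcp_pos"]+[0,0,.019]
m=a.onz((334.75,262.5),.134)
x=np.array([.993,.122,0]);y=np.array([-.122,.993,0])
def P(c): return inplane(a,f(325,230,13,c),q,x)
for n,c in dict(end=(171,309),lo=(171,290),up=(181,120)).items():
    p=P(c); print(n,"rel pinch y,z",((p-q)@y*1e3).round(1),((p-q)[2]*1e3).round(1)," rel mouth x,y,z",((p-m)@x*1e3).round(1),((p-m)@y*1e3).round(1),((p-m)[2]*1e3).round(1))
print(a.proj(m+[0,0,.03]),a.proj([m+[0,0,.03]])-[325,230])
a.crop("s17.png",280,195,35,30,16)
```

```text
end rel pinch y,z -21.8 -49.3  rel mouth x,y,z -0.1 -5.7 31.8
lo rel pinch y,z -21.5 -45.0  rel mouth x,y,z -0.1 -5.4 36.1
up rel pinch y,z -21.2 -6.6  rel mouth x,y,z -0.1 -5.1 74.5
[[335.38230834 252.89380215]] [[10.38230834 22.89380215]]
```

View pics/s17.png

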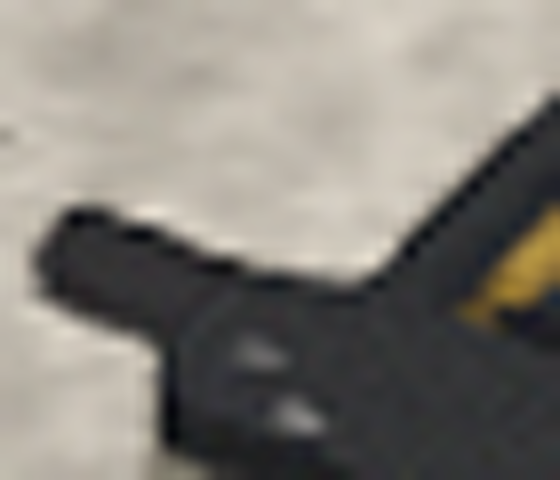

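The key is level, with a droop of about 0.5°. Its end is 32 mm above the mouth and 5.7 mm short in y. I'll correct that and come down to just above the mouth.

```bash
python3 -m handwheel '[0,-0.3,0,0,0,-0.57,0,0,0.4,-0.57,0,0,0.9,-0.57,0,0,1.4,-0.57,0,0,1.9,-0.57,0,0,2.4,-0.57,0,0,2.7,-0.57,0,0,2.7,-0.57,0,0,2.7,-0.57,0,0]'
python3 - <<'E'
from h import *
st()
a=Cam("scene")
a.crop("s18.png",318,235,40,45,14)
E
```

```text
time_s: 21.2
tcp_pos: [0.4758, -0.0568, 0.1692]
eef_rot: [171.9, 90.0, -1.1]
contact_force: [-0.8, -0.1, -1.7]
gripper_width: 0.0133
t21.20 tcp [ 0.4758 -0.0568  0.1692] F [-0.8 -0.1 -1.7] M [ 0.03 -0.1  -0.03] w0.0133 j [ 16.8   4.7 -28.1   0.  -57.2  -9.8]
[[ 0.     0.122 -0.993]
 [-0.    -0.993 -0.122]
 [-1.     0.    -0.   ]]
```

View pics/s18.png

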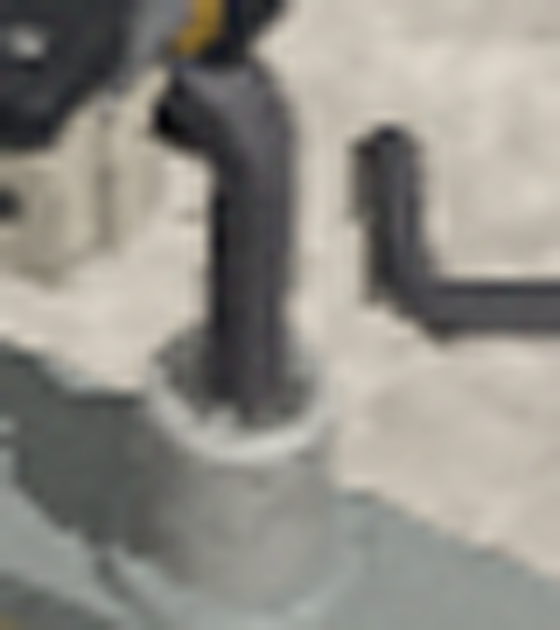

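```bash
python3 -m handwheel '[0.1,0,0,0,0.2,0,0,0,0.3,0,0,0,0.4,0,0,0,0.5,0,0,0,0.6,0,0,0,0.7,0,0,0,0.8,0,0,0,0.9,0,0,0,0.9,0,0,0]' 0.5 40
python3 - <<'E'
from h import *
st()
a=Cam("scene")
a.crop("s19.png",318,235,40,45,14)
E
```

```text
time_s: 22.5
tcp_pos: [0.4755, -0.0569, 0.16]
eef_rot: [14.3, 90.0, -158.6]
contact_force: [-0.1, -0.1, -2.8]
gripper_width: 0.0135
t22.50 tcp [ 0.4755 -0.0569  0.16  ] F [-0.1 -0.1 -2.8] M [ 0.   -0.05  0.04] w0.0135 j [ 16.8   5.2 -28.8   0.  -55.9  -9.8]
[[-0.     0.122 -0.993]
 [-0.    -0.993 -0.122]
 [-1.     0.     0.   ]]
```

View pics/s19.png

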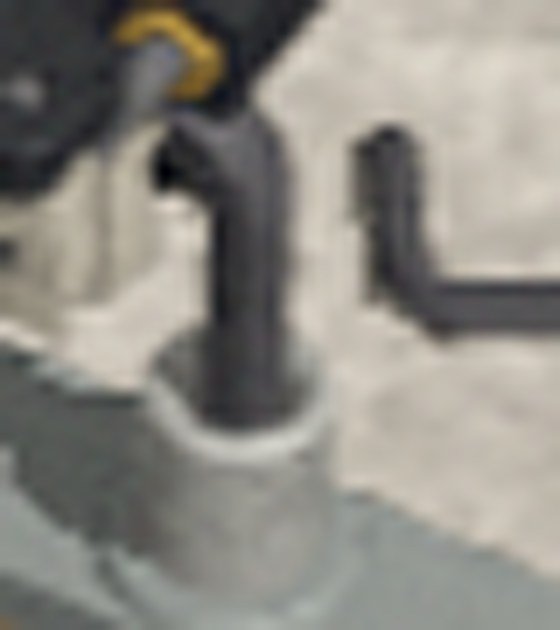

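```bash
python3 -m handwheel '[0.2,0,0,0,0.4,0,0,0,0.6,0,0,0,0.8,0,0,0,1,0,0,0,1.1,0,0,0,1.2,0,0,0,1.2,0,0,0,1.2,0,0,0,1.2,0,0,0]' 0.5 30
python3 - <<'E'
from h import *
st()
E
```

```text
time_s: 23.8
tcp_pos: [0.4757, -0.0568, 0.1481]
eef_rot: [-175.2, 90.0, 11.8]
contact_force: [-0.5, 0.7, -2.4]
gripper_width: 0.0136
t23.80 tcp [ 0.4757 -0.0568  0.1481] F [-0.5  0.7 -2.4] M [ 0.03 -0.02 -0.03] w0.0136 j [ 16.8   6.  -29.8   0.  -54.2  -9.8]
[[ 0.     0.122 -0.993]
 [ 0.    -0.993 -0.122]
 [-1.    -0.    -0.   ]]
```

Sliding in freely. I'll continue down.

```bash
python3 -m handwheel '[0.15,0,0,0,0.3,0,0,0,0.45,0,0,0,0.6,0,0,0,0.75,0,0,0,0.85,0,0,0,0.95,0,0,0,0.95,0,0,0,0.95,0,0,0,0.95,0,0,0]' 0.5 30
python3 - <<'E'
from h import *
st()
a=Cam("scene")
a.crop("s20.png",270,190,100,100,7)
E
```

```text
time_s: 25.05
tcp_pos: [0.4762, -0.0566, 0.1397]
eef_rot: [-178.8, 89.9, 8.3]
contact_force: [-3.7, 3.4, 7.8]
gripper_width: 0.0137
t25.05 tcp [ 0.4762 -0.0566  0.1397] F [-3.7  3.4  7.8] M [ 0.94  1.2  -0.03] w0.0137 j [ 16.8   6.5 -30.4   0.  -52.9  -9.8]
[[ 0.002  0.123 -0.992]
 [ 0.    -0.992 -0.123]
 [-1.    -0.    -0.002]]
```

View pics/s20.png

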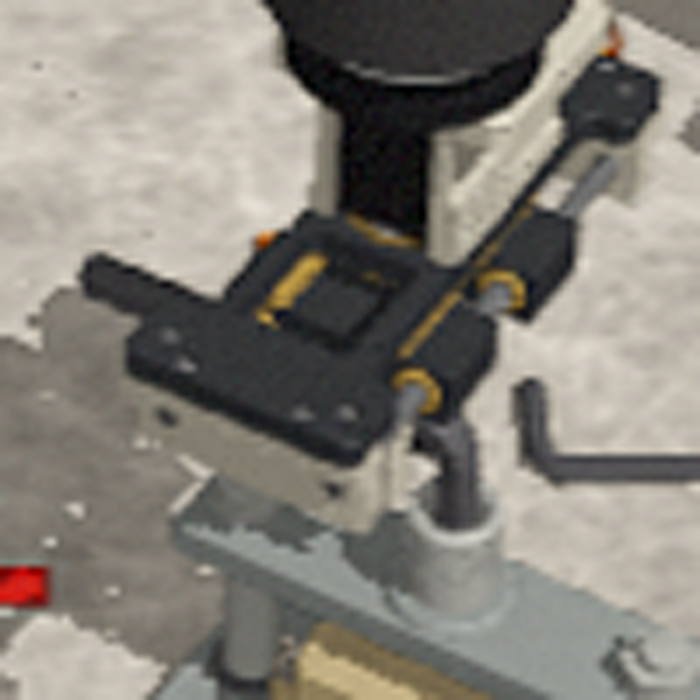

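```bash
python3 -m handwheel '[0,0,0,0,0,0,0,0,0,0,0,0,0,0,0,0,0,0,0,0,-0.5,0,0,0,-1.5,0,0,0,-3,0,0,0,-5,0,0,0,-7,0,0,0]' 5 30
python3 - <<'E'
from h import *
st()
a=Cam("scene")
a.crop("s21.png",270,190,100,100,7)
E
```

```text
time_s: 26.35
tcp_pos: [0.4758, -0.0569, 0.2103]
eef_rot: [-179.2, 89.9, 7.8]
contact_force: [0.7, 0.1, -0.0]
gripper_width: 0.0495
t26.35 tcp [ 0.4758 -0.0569  0.2103] F [ 0.7  0.1 -0. ] M [ 0.07 -0.09  0.  ] w0.0495 j [ 16.8   2.5 -24.6   0.  -62.8  -9.8]
[[ 0.001  0.122 -0.992]
 [ 0.    -0.992 -0.122]
 [-1.    -0.    -0.001]]
```

View pics/s21.png

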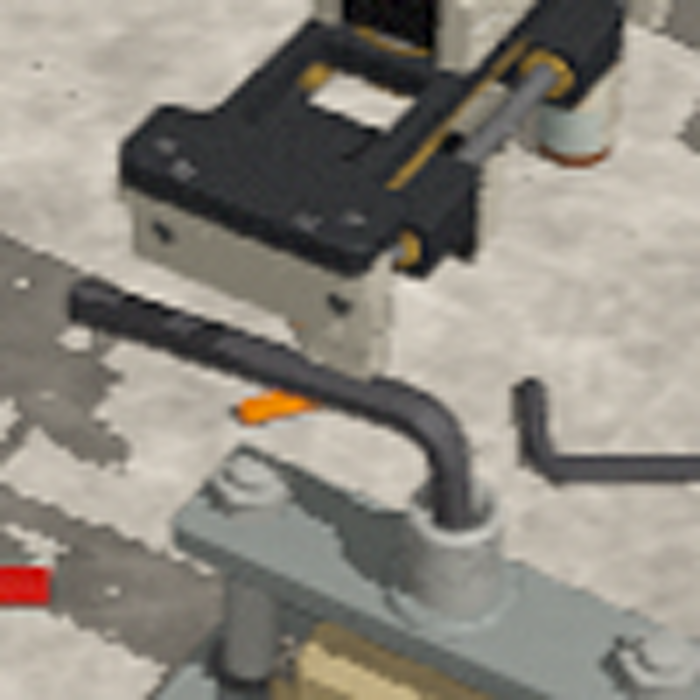

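Run:
```python
from h import *
a=Cam("scene");m=a.onz((334.75,262.5),.134)
x=np.array([.993,.122,0]);y=np.array([-.122,.993,0])
for n,c in dict(longend=(78,303),mid=(250,352),top=(250,338),bot=(245,366)).items():
    p=inplane(a,f(270,190,7,c),m,x)-m; print(n,(p@y*1e3).round(1),"height",(p[2]*1e3+134).round(1))
```

```text
longend 144.2 height 153.4
mid 77.3 height 164.5
top 77.3 height 170.6
bot 79.2 height 157.4
```

```bash
cat >> h.py <<'E'
def fitarm(a,m,u,lo,hi,tag,half=14):
    """sample dark profile across vertical columns of plane spanned by u (horizontal unit) and z through m; returns axis height fit"""
    g=cv2.cvtColor(a.im,cv2.COLOR_BGR2GRAY).astype(np.float32); rows=[]
    for r in np.arange(lo,hi,.002):
        hs=np.arange(.135,.195,.0005); P=np.array([m+u*r+np.array([0,0,h-m[2]]) for h in hs]); uv=a.proj(P).astype(np.float32)
        v=cv2.remap(g,uv[:,0].reshape(1,-1),uv[:,1].reshape(1,-1),cv2.INTER_LINEAR)[0]
        k=np.where(v<95)[0]
        if len(k)>5: rows.append((r,hs[k[0]],hs[k[-1]]))
    t=np.array(rows); c=(t[:,1]+t[:,2])/2
    p=np.polyfit(t[:,0],c,1); 
    print(tag,"n",len(t),"slope deg %.1f"%np.degrees(np.arctan(p[0])),"axis h at corner %.1f"%(p[1]*1e3),"width",((t[:,2]-t[:,1])*1e3).round(0)[::6], (c*1e3).round(0)[::6])
E
python3 - <<'E'
from h import *
a=Cam("scene");m=a.onz((334.75,262.5),.134)
y=np.array([-.122,.993,0])
fitarm(a,m,y,.05,.138,"long")
g=a.im; print(a.proj([m+y*.09+[0,0,.03]]))
E
```

```text
long n 44 slope deg -5.7 axis h at corner 169.9 width [20. 19. 20. 19. 20. 18. 20. 21.] [165. 163. 163. 161. 160. 159. 158. 157.]
[[300.46037373 237.95952673]]
```

The short arm is in: corner axis height is about 170 mm against 168 mm at home, with a droop of about 5.7° in my fit. The earlier 10 N stop is consistent with the floor. Next I'll straddle the long arm about 112 mm from the screw axis.

```bash
python3 -m handwheel '[0,-2,0,0,0,-4.5,0,0,0,-7,0,0,0,-9,0,0,1.5,-9,0,0,3,-9,0,0,4.5,-9,0,0,5.5,-9,0,0,6.5,-9,0,0,6.5,-9,0,0]'
python3 - <<'E'
from h import *
st()
a=Cam("scene");b=Cam("top")
a.crop("s22.png",260,170,110,110,7)
b.crop("t22.png",280,190,100,90,7)
E
```

```text
time_s: 27.75
tcp_pos: [0.4642, 0.0321, 0.1428]
eef_rot: [18.3, 89.9, -154.7]
contact_force: [0.2, 0.8, 0.5]
gripper_width: 0.0502
t27.75 tcp [0.4642 0.0321 0.1428] F [0.2 0.8 0.5] M [ 0.04 -0.06 -0.01] w0.0502 j [ 28.3   5.1 -31.7  -0.  -53.4 -21.3]
[[-0.001  0.122 -0.993]
 [-0.001 -0.993 -0.122]
 [-1.     0.     0.001]]
```

View pics/s22.png

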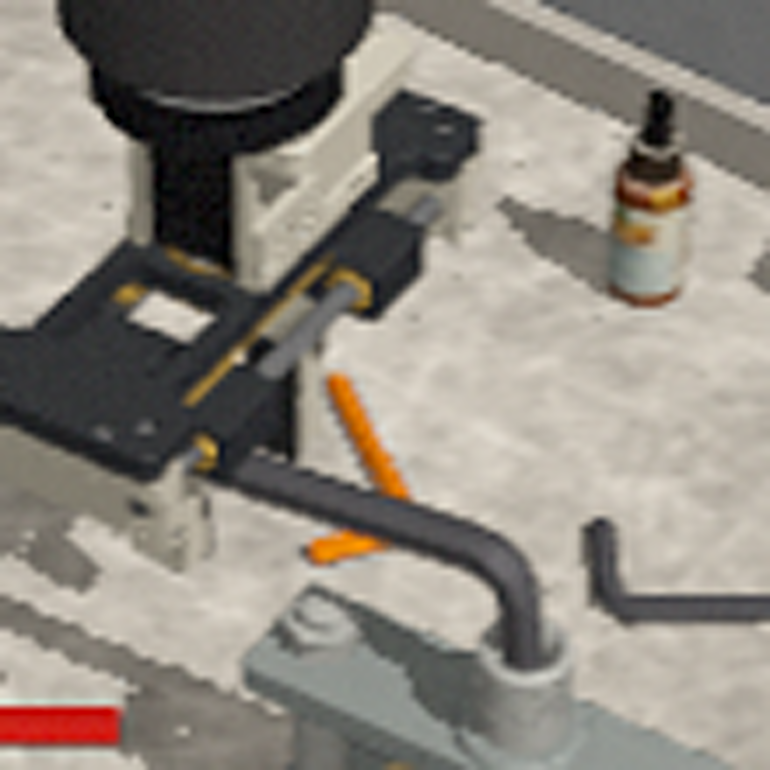

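View pics/t22.png

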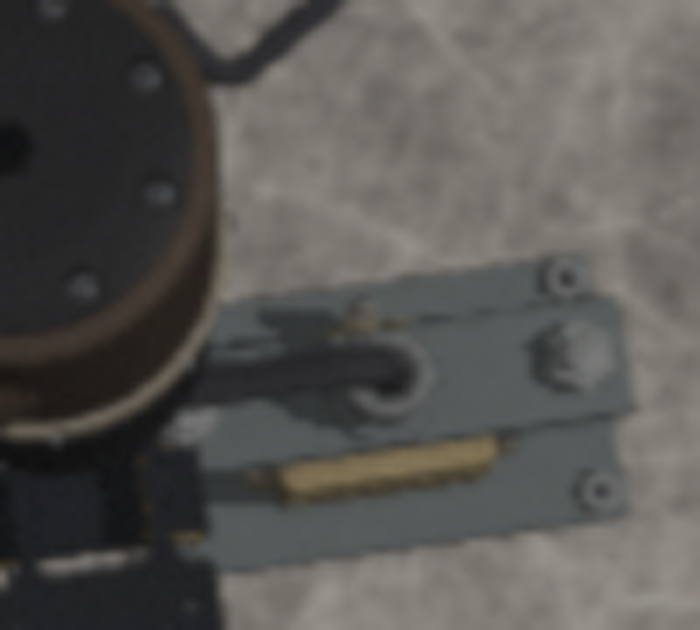

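```bash
python3 -m handwheel '[0,0,0,0,0,0,0,0,0,0,0,0,0.03,0.03,-0.8,4,0,0.1,-1.55,8,0,0.25,-2.3,12,0,0.43,-3.1,16,0,0.68,-3.8,20,0,0.97,-4.55,24,0,0.97,-4.55,24]' 2.0 40
python3 - <<'E'
from h import *
st()
a=Cam("scene")
a.crop("s23.png",260,170,110,110,7)
E
```

```text
time_s: 29.1
tcp_pos: [0.5094, 0.0286, 0.1432]
eef_rot: [11.5, 89.8, 174.4]
contact_force: [-8.9, 6.1, 5.3]
gripper_width: 0.02
t29.10 tcp [0.5094 0.0286 0.1432] F [-8.9  6.1  5.3] M [ 2.03  2.99 -0.03] w0.0200 j [ 25.2   9.4 -26.4  -0.1 -54.4 -42.2]
[[-0.003 -0.294 -0.956]
 [ 0.    -0.956  0.294]
 [-1.     0.001  0.003]]
```

View pics/s23.png

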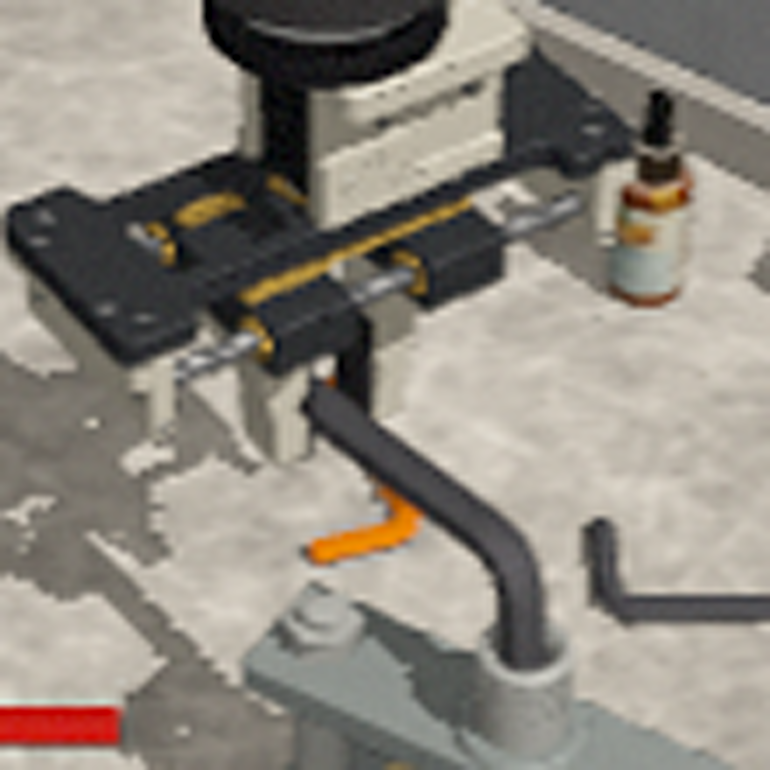

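```bash
python3 -m handwheel '[0,0.03,-0.8,4,0,0.1,-1.55,8,0,0.25,-2.3,12,0,0.43,-3.1,16,0,0.68,-3.8,20,0,0.97,-4.55,24,0,1.3,-5.25,28,0,1.3,-5.25,28,0,1.3,-5.25,28,0,1.3,-5.25,28]'
python3 - <<'E'
from h import *
s=st(); m=np.array([.4784,-.0785]); d=s["tcp_pos"][:2]-m; print(np.hypot(*d),np.degrees(np.arctan2(d[1],d[0])))
E
```

```text
time_s: 30.4
tcp_pos: [0.5559, 0.0016, 0.1434]
eef_rot: [16.0, 89.8, 151.0]
contact_force: [-6.9, 7.0, 4.9]
gripper_width: 0.0199
t30.40 tcp [0.5559 0.0016 0.1434] F [-6.9  7.   4.9] M [2.7  2.44 0.1 ] w0.0199 j [ 20.3  13.5 -20.9  -0.1 -55.7 -65.2]
[[-0.002 -0.707 -0.707]
 [ 0.001 -0.707  0.707]
 [-1.     0.001  0.003]]
0.11149601748312615 45.931354805100035
```

```bash
python3 -m handwheel '[0,0.03,-0.8,4,0,0.1,-1.55,8,0,0.25,-2.3,12,0,0.43,-3.1,16,0,0.68,-3.8,20,0,0.82,-4.2,22,0,0.97,-4.55,24,0,0.97,-4.55,24,0,0.97,-4.55,24,0,0.97,-4.55,24]'
python3 - <<'E'
from h import *
s=st(); m=np.array([.4784,-.0785]); d=s["tcp_pos"][:2]-m; print(np.hypot(*d),np.degrees(np.arctan2(d[1],d[0])))
E
```

```text
time_s: 31.65
tcp_pos: [0.5819, -0.0366, 0.1435]
eef_rot: [1.8, 89.9, 112.8]
contact_force: [-5.7, 11.1, 4.5]
gripper_width: 0.0199
t31.65 tcp [ 0.5819 -0.0366  0.1435] F [-5.7 11.1  4.5] M [3.69 1.82 0.06] w0.0199 j [ 15.5  15.9 -17.6  -0.2 -56.6 -84.4]
[[-0.001 -0.933 -0.359]
 [ 0.002 -0.359  0.933]
 [-1.     0.     0.003]]
0.11169955360272231 22.03667077131538
```

```bash
python3 -m handwheel '[0,0,-0.2,1,0,0.01,-0.4,2,0,0.02,-0.6,3,0,0.03,-0.8,4,0,0.03,-0.8,4,0,0.03,-0.8,4,0,0.03,-0.8,4,0,0.03,-0.8,4,0,0.03,-0.8,4,0,0.03,-0.8,4]'
python3 - <<'E'
from h import *
s=st(); m=np.array([.4784,-.0785]); d=s["tcp_pos"][:2]-m; print(np.hypot(*d),np.degrees(np.arctan2(d[1],d[0])))
E
```

```text
time_s: 32.9
tcp_pos: [0.5847, -0.0439, 0.1436]
eef_rot: [-3.5, 89.8, 103.5]
contact_force: [-4.4, 10.3, 4.3]
gripper_width: 0.0201
t32.90 tcp [ 0.5847 -0.0439  0.1436] F [-4.4 10.3  4.3] M [4.01 1.63 0.04] w0.0201 j [ 14.7  16.1 -17.2  -0.2 -56.7 -87.6]
[[-0.001 -0.956 -0.293]
 [ 0.003 -0.293  0.956]
 [-1.    -0.     0.003]]
0.11176577468545935 18.008441501597673
```

Still at the screw's running force, about 11–12 N, so it isn't at the stop yet. I'll continue.

```bash
python3 -m handwheel '[0,0,-0.2,1,0,0.01,-0.4,2,0,0.02,-0.6,3,0,0.03,-0.8,4,0,0.03,-0.8,4,0,0.03,-0.8,4,0,0.03,-0.8,4,0,0.03,-0.8,4,0,0.03,-0.8,4,0,0.03,-0.8,4]'
python3 - <<'E'
from h import *
s=st(); m=np.array([.4784,-.0785]); d=s["tcp_pos"][:2]-m; print(np.hypot(*d),np.degrees(np.arctan2(d[1],d[0])))
E
```

```text
time_s: 34.15
tcp_pos: [0.587, -0.0515, 0.1436]
eef_rot: [-7.7, 89.8, 95.3]
contact_force: [-3.3, 11.0, 4.1]
gripper_width: 0.0201
t34.15 tcp [ 0.587  -0.0515  0.1436] F [-3.3 11.   4.1] M [4.18 1.42 0.1 ] w0.0201 j [ 13.9  16.4 -16.8  -0.2 -56.8 -90.7]
[[-0.    -0.974 -0.226]
 [ 0.003 -0.226  0.974]
 [-1.    -0.     0.003]]
0.11185457837951285 13.94703128875652
```

```bash
python3 -m handwheel '[0,0,-0.1,0.5,0,0,-0.2,1,0,0,-0.3,1.5,0,0.01,-0.4,2,0,0.01,-0.5,2.5,0,0.02,-0.6,3,0,0.02,-0.6,3,0,0.02,-0.6,3,0,0.02,-0.6,3,0,0.02,-0.6,3]'
python3 - <<'E'
from h import *
s=st(); m=np.array([.4784,-.0785]); d=s["tcp_pos"][:2]-m; print(np.hypot(*d),np.degrees(np.arctan2(d[1],d[0])))
a=Cam("scene");b=Cam("top")
a.crop("s24.png",300,190,110,90,7)
b.crop("t24.png",280,170,120,100,6)
E
```

```text
time_s: 35.4
tcp_pos: [0.588, -0.0563, 0.1435]
eef_rot: [-7.3, 89.8, 92.8]
contact_force: [-5.6, 17.3, 5.5]
gripper_width: 0.0201
t35.40 tcp [ 0.588  -0.0563  0.1435] F [-5.6 17.3  5.5] M [6.28 1.88 0.1 ] w0.0201 j [ 13.3  16.5 -16.6  -0.3 -56.9 -93.1]
[[-0.    -0.985 -0.175]
 [ 0.004 -0.175  0.985]
 [-1.    -0.001  0.004]]
0.11184598584290899 11.47379537797814
```

View pics/s24.png

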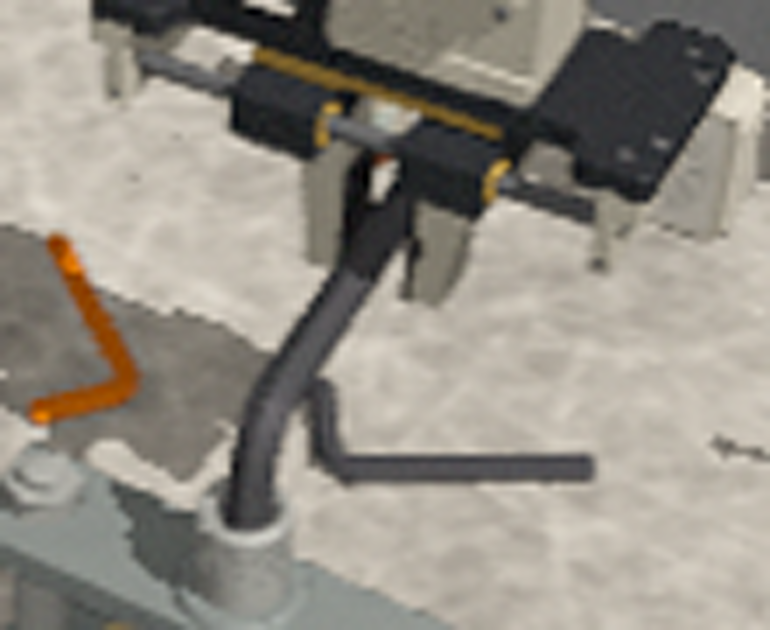

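View pics/t24.png

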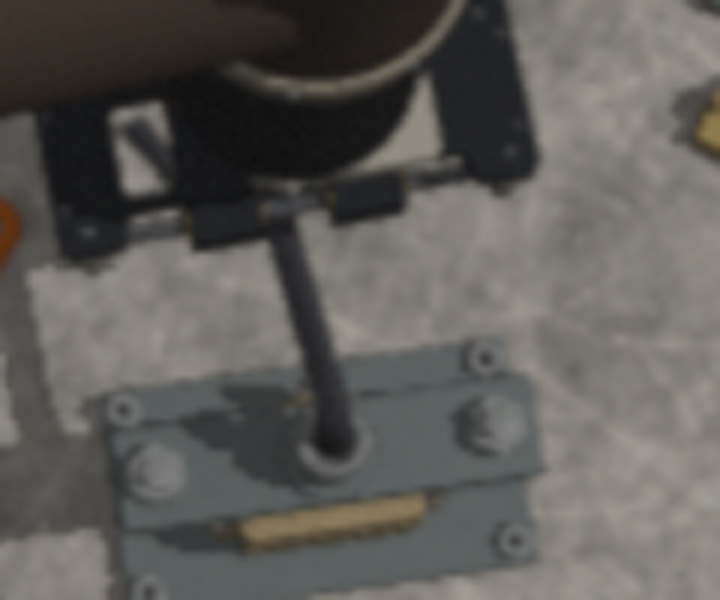

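Force rose to 18 N, which is about 2 Nm and above the 1.45 Nm running torque, so this looks like the stop. I'll push slightly more to confirm it.

```bash
python3 -m handwheel '[0,0,-0.1,0.5,0,0,-0.2,1,0,0,-0.2,1,0,0,-0.2,1,0,0,-0.2,1,0,0,-0.2,1,0,0,-0.2,1,0,0,-0.2,1,0,0,-0.2,1,0,0,-0.2,1]'
python3 - <<'E'
from h import *
s=st(); m=np.array([.4784,-.0785]); d=s["tcp_pos"][:2]-m; print(np.hypot(*d),np.degrees(np.arctan2(d[1],d[0])))
E
```

```text
time_s: 36.75
tcp_pos: [0.5883, -0.0578, 0.1434]
eef_rot: [-5.3, 89.7, 93.8]
contact_force: [-6.4, 18.0, 5.8]
gripper_width: 0.02
t36.75 tcp [ 0.5883 -0.0578  0.1434] F [-6.4 18.   5.8] M [7.06 2.11 0.09] w0.0200 j [ 13.1  16.6 -16.5  -0.3 -56.9 -93.9]
[[-0.    -0.988 -0.157]
 [ 0.005 -0.157  0.988]
 [-1.    -0.     0.005]]
0.11180345008708373 10.682943614723213
```

Run:
```python
from h import *
a=Cam("scene");b=Cam("top")
b.crop("t25.png",310,190,50,60,11)
a.crop("s25.png",325,215,45,55,11)
```

```text
(no output)
```

View pics/t25.png

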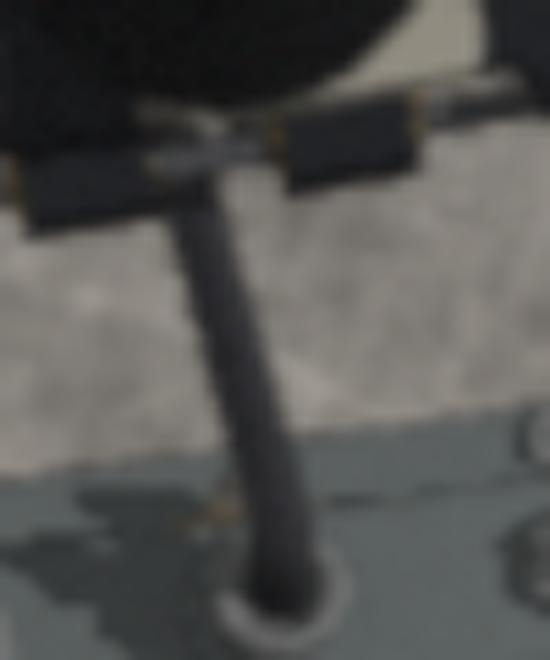

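View pics/s25.png

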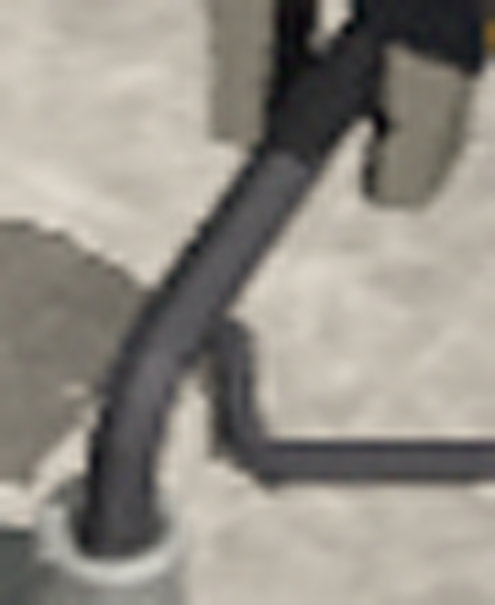

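Run:
```python
from h import *
b=Cam("top");a=Cam("scene")
ang=lambda p,q:np.degrees(np.arctan2(*(p-q)[:2][::-1]))
P1=b.onz(f(310,190,11,(203,212)),.161);P2=b.onz(f(310,190,11,(270,430)),.166)
print("top",P1,P2,ang(P1,P2))
Q1=a.onz(f(325,215,11,(285,170)),.163);Q2=a.onz(f(325,215,11,(190,330)),.166)
print("scene",Q1,Q2,ang(Q1,Q2))
# base plate direction check in same top image
```

```text
top [ 0.56156203 -0.06442304  0.161     ] [ 0.5091923  -0.07823483  0.166     ] 14.774549002661589
scene [ 0.56168512 -0.06048888  0.163     ] [ 0.50693768 -0.07509524  0.166     ] 14.938297561424571
```

Top and scene views agree that the long arm is at about 15°, having started at about 97°. That is 82° turned: 72° of screw plus the play, so the screw is home. I'll back off, open and lift clear.

```bash
python3 -m handwheel '[0,0,0.1,0,0,0,0.2,0,0,0,0.3,0,0,0,0.3,0,0,0,0.3,0,0,0,0.3,0,-1.5,0,0.3,0,-4,0,0.3,0,-7,0,0.3,0,-10,0,0.3,0]' 5.5 30; python3 -m handwheel '[-2,-1,0,0,-4,-2,0,0,-5,-5,0,0,-5,-8,0,0,-5,-10,0,0,-5,-10,0,0,-5,-10,0,0,-5,-10,0,0,-5,-10,0,0,-5,-10,0,0]'
python3 - <<'E'
from h import *
st()
a=Cam("scene");b=Cam("top")
a.crop("s26.png",290,190,110,90,7)
b.crop("t26.png",280,170,120,100,6)
E
```

```text
time_s: 38.2
tcp_pos: [0.5893, -0.0591, 0.2462]
eef_rot: [-108.6, 89.8, -9.6]
contact_force: [-0.1, 0.5, 0.4]
gripper_width: 0.0551
time_s: 39.45
tcp_pos: [0.687, -0.043, 0.2939]
eef_rot: [-89.5, 90.0, 9.5]
contact_force: [0.0, -0.8, -0.7]
gripper_width: 0.055
t39.45 tcp [ 0.687  -0.043   0.2939] F [ 0.  -0.8 -0.7] M [ 0.07 -0.17  0.03] w0.0550 j [ 12.6  20.1   8.6   0.  -78.5 -93.6]
[[ 0.    -0.988 -0.157]
 [ 0.    -0.157  0.988]
 [-1.    -0.     0.   ]]
```

View pics/s26.png

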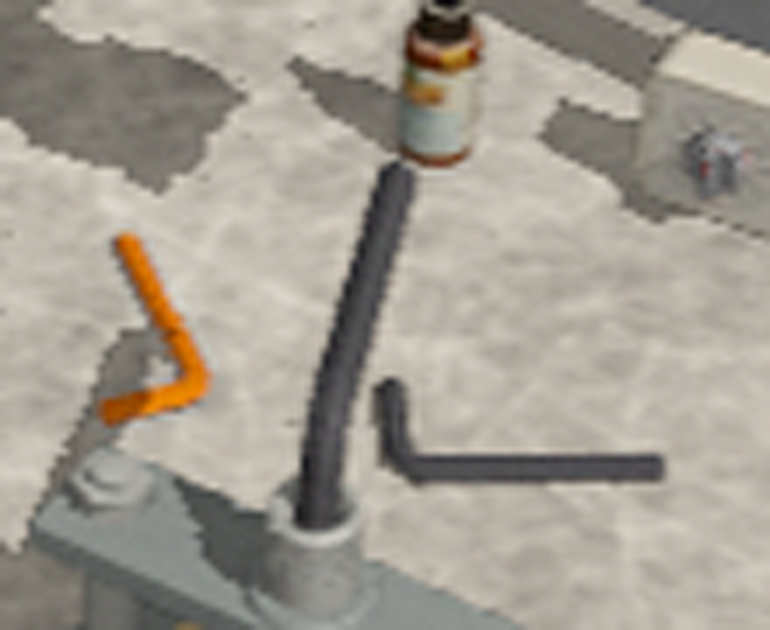

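View pics/t26.png

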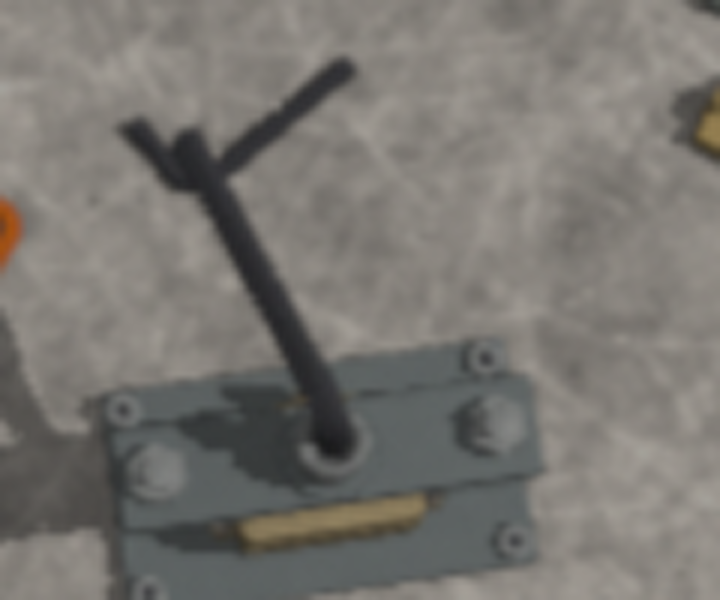

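Run:
```python
from h import *
b=Cam("top");a=Cam("scene")
L,g=tri(a,f(290,190,7,(398,172)),b,f(280,170,6,(190,140))); print("long end",L,g)
m=np.array([.4784,-.0785]); d=L[:2]-m; print(np.hypot(*d),np.degrees(np.arctan2(d[1],d[0])))
P2=b.onz(f(280,170,6,(330,410)),.168); P1=b.onz(f(280,170,6,(255,270)),.164); d=(P1-P2)[:2]; print(P1,P2,np.degrees(np.arctan2(d[1],d[0])))
u=np.append((L[:2]-m)/np.hypot(*(L[:2]-m)),0)
fitarm(a,np.append(m,.134),u,.04,.11,"x")
```

```text
long end [ 0.60232199 -0.02173291  0.16399827] 0.0022810104600268053
0.13630540300558486 24.611912361222185
[ 0.54622102 -0.04891808  0.164     ] [ 0.48522836 -0.07870497  0.168     ] 26.029427464435468
x n 35 slope deg -1.0 axis h at corner 166.1 width [56. 59. 60. 60. 60. 60.] [167. 165. 165. 165. 165. 165.]
```

The key has rested back in its play to about 25°, which is 72° from the start. It is level (droop 1–2°) and at home height (corner about 167 mm). Even with the full ±5° of play, the screw is past 1.15 rad. Last, I'll check the bystanders.

Run:
```python
from h import *
for n,R0 in(("scene",dict(flask=(440,335,60,60),yellow=(425,280,45,45),white=(360,350,45,50),cup=(180,200,40,55))),("top",dict(flask=(435,220,45,45),yellow=(390,178,35,30),white=(393,265,32,35),cup=(165,252,40,35)))):
    c=Cam(n); o=cv2.imread(f"pics/{n}0.png")
    for k,(x,y,w,h) in R0.items():
        t=o[y+5:y+h-5,x+5:x+w-5]; r=cv2.matchTemplate(c.im[y:y+h,x:x+w],t,cv2.TM_CCOEFF_NORMED); _,v,_,l=cv2.minMaxLoc(r); print(n,k,round(v,3),(l[0]-5,l[1]-5))
```

```text
scene flask 0.998 (0, 0)
scene yellow 0.999 (0, 0)
scene white 0.999 (0, 0)
scene cup 0.998 (0, 0)
top flask 1.0 (0, 0)
top yellow 0.999 (0, 0)
top white 1.0 (0, 0)
top cup 0.292 (0, 0)
```

```bash
python3 -c "
from plant import workorder
print(workorder.close_job())"
```

```text
the job is handed in; nothing more can be done
None
```

I handed the job in at about 40 s. The key is in the screw by its short arm, the screw appears to be at its stop, and the gripper is clear of everything. No verdict was reported.

**What I did:** I lifted the key out and turned it in the pads by levering its long arm against the screw head. It came out drooping 8° the first time, so I pressed it level before inserting the short arm. I then swung the long arm clockwise with the fingers straddling it.

**Last checks:**
- **Screw home:** the push rose to about 19 N, roughly 2.1 Nm against the 1.45 Nm needed at the stop, with the arm turned about 82°. The last 2 mm of push added only about 1 N, so the stop felt softer than a solid one.
- **Spring-back:** when released, the key went back about 10° to 72° from its start. Allowing for the ±5° of play, I put the screw at about 1.17 rad or more. I could not read the screw angle directly.
- **Key seating:** the corner measures about 167 mm against 168 mm at home, and the droop is 1–2°. The last edge fit was noisy and some widths were clearly wrong, but the two-view position of the long end (164 mm high) agrees with it.
- **At first insertion:** the droop was about 5.7°, more than the expected 3°. The corner was about 170 mm high, which puts the short end about 28 mm into the socket.
- **Bystanders:** the spare flask and both casts show no shift in either view. The cup shows none in the scene view. Its top-view match failed (0.29), probably because the arm or its shadow covered it, and I did not check further.

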